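# Clamp up a glued handle blank

### The arm

A 6-joint arm with a two-finger parallel gripper is mounted at the origin on the work surface. World frame = base frame: x ahead of the robot, y to its left, z up, the work surface at z = 0. Lengths are in m, angles in rad, forces in N, time in s.
With the tool pointing down it reaches from about 0.3 to 0.775 m from the base axis. Payload 14.6 kg.
Tool frame: the origin (TCP) lies between the finger pads; the fingertips stand 19 mm ahead of it and the grasp point (between the pads) is the TCP (ctrl.finger_overhang is the distance from the TCP to the fingertips, in m); z points along the fingers, y is the direction in which the jaws open and shut (so a half turn about z gives the same grasp; the last joint's range is limited). The gripper opens to 94 mm and grips with 3 to 60 N. Pads are 16 mm wide; open, the fingers measure 119 mm over their backs; the gripper's body (75 mm by 177 mm) begins 78 mm behind the grasp point.
Start: joints at [1.091, 0.3, 1.521, -0, 1.321, -0.067], TCP at [0.221, 0.504, 0.224] pointing down, gripper open.
Joint ranges: [-3.03, 3.03], [-0.79, 2.21], [0.23, 2.52], [-1.04, 4.18], [0, 3.07], [-2.55, 2.55]. Speed limits (rad/s): [2.22, 2.22, 2.57, 3.14, 3.14, 3.14].

### API

Orientations are given as [roll, pitch, yaw] about the fixed x, y, z axes, in that order (R = Rz(yaw) Ry(pitch) Rx(roll)).
In Python, from station import ctrl gives the robot as it stands.
- The arm moves only by the tool send_rows, never from a script. Its argument "series" is a list of rows, each a list of 7 numbers: the turn, a rotation vector about the tool's x, y, z in degrees, then the shift along the tool's x, y, z in m, then the gripper's target within -1 to 1 (fully open at 1, half-way at 0, shut at -1). A call has 1 to 8 rows; each row is the pose to reach, as a shift and turn from the pose commanded when the call began, along the tool's axes at that moment; what a row does not reach only later rows make up. A row lasts 1/10 s, in which the tool goes at most 50 mm and 8.59 degrees, less where a joint would pass 70% of its speed; a pose out of reach is approached as far as the arm can. A call with a gripper value outside its range is refused whole. The fingers move at their own pace and stop on an object; "force" is the grip in N (left out, the last holds). Time passes only in rows, so rows that repeat a pose let the fingers close. It gives the time, the measured TCP pose, the force and the opening at its end, in the units of the state.
- ctrl.get_obs(): the state, without advancing time (a new reading comes with each control period).
- ctrl.camera(name): name is "scene" or "top" or "wrist"; returns a dict with "pixels" (420x560x3 uint8, red, green, blue), "z_map" (420x560 float32, m along the optical axis (not along the pixel's ray), 0 where there is no reading), "fov_y" (degrees; the focal length in pixels is half the picture's height over the tangent of half this angle, whatever the lens; pixels are square), "cx", "cy" (the principal point, pixels), "R" (3x3) and "t" (3): a world point X has camera coordinates R X + t. Camera axes: x right, y down, z forward; pixel columns grow to the right and rows downward; lengths in m; the calibration is good to about 2 mm. The wrist camera is an equidistant fisheye: a pixel r from the principal point sees the ray r / f radians off the axis. A picture is of the moment at which its call begins.
- ctrl.hand_in(): hands the job in, once; it reports no verdict.
The state is a dict: "time_s": time; "qpos": joint angles; "joint_vel": joint speeds; "tau": joint torques, N m; "ee_pos": TCP position; "eef_rot": TCP orientation; "force": force on the tool from outside, world axes, zero at the start; "moment": the same for the moment, N m; "grip_width": finger opening in m.
Only numpy, scipy, OpenCV 4.12 (cv2) and the standard library are available. Lean on these libraries where they do the work, as an engineer would, in place of code of your own. Each camera call takes 0.05 s, during which the arm holds its last target.

### The job

Stand the glued three-layer wooden handle blank upright on the clamp's board, between the two rubber pads of the bench-mounted one-hand bar clamp, so that the pads will press its outer layers together, and let go of it. Then squeeze the clamp's ratcheting trigger again and again until the sliding jaw holds the blank firmly, and let the trigger spring open. Stop as soon as the trigger stiffens before the end of its travel, for squeezing on hard would crush the fresh glue joint; move the jaw by the trigger only, and leave the other things where they are.

Things in the scene. Friction and masses are not known exactly. Their poses are not given: they have to be found in the camera images.
- clamp: Black one-hand bar clamp lying on its side, fixed on a 12 mm plywood board. Origin on the table under its bar, in the housing (66 x 55 mm, 70 mm high). z up; y along the bar to the sliding jaw; jaws reach to +x, handle and trigger to -x. The fixed handle is a level bar at clamp x -0.125 to -0.020, y -0.030 to -0.006, 34 to 62 mm high, with only the table below.
- fixed_pad (a point): centre of the face of the fixed jaw's rubber pad (44 mm wide, 44 mm high), 42 mm above the table, facing clamp +y; at clamp (0.085, 0.040). Axes as the clamp's.
- seat (a point): the point on the top of the board (12 mm above the table) where the middle of the blank's underside comes to be when it is gripped: on the pads' middle line, 22 mm from the fixed pad's face. Axes as the clamp's.
- bar: Toothed steel bar (teeth hidden in the housing; 12 x 22 mm, 34 to 56 mm above the table) sliding through the housing along clamp -y; carries the sliding jaw, a black arm 16 mm thick, 46 mm high, out to clamp x 0.112. Origin on the bar's axis, 45 mm above the table. It stays where it is left (24 N of friction) and so keeps the grip. The robot must not push it.
- jaw_pad: The sliding jaw's rubber pad, 44 x 44 mm, facing the fixed pad; origin at the middle of its face, 42 mm above the table, at clamp x 0.085. It yields 1 mm for 12 N. At the start the gap between the pads is 14 to 24 mm wider than the blank. A firm grip on the blank is 10 to 24 N; above 36 N the glue joint is crushed.
- trigger (a joint): Trigger angle: 0 sprung open, 0.15 rad squeezed to its stop. A full squeeze draws the jaw in about 4.5 mm (the first perhaps less), a partial one 1 mm per 2.8 mm at the grip, after up to 6 mm of play. At the grip point it takes about 10 N while the jaw runs free, plus about 0.35 N per newton on the blank: 15 to 18 N is firm, over 22 N may crush. Let it spring open before each next squeeze and at the end.
- trigger_grip (a point): middle of the trigger's outer face (grey plastic bar 96 mm long, 14 mm wide, 28 mm high, 48 mm above the table, beside the black handle), at clamp x -0.085; released it is at clamp y 0.028, and it moves 18 mm to clamp -y when fully squeezed.
- handle_grip (a point): middle of the handle's outer face opposite the trigger, at clamp (-0.085, -0.030), 48 mm above the table: handle and trigger together measure 58 mm across with the trigger open, 40 mm squeezed.
- blank: upright wooden block of three glued layers (light, dark, light), loose, about 0.12 kg. Origin at the middle of its underside. 50 mm along its x, 44 mm along its y (the layers are stacked along y: 14, 16, 14 mm), 72 mm high. It must be gripped by the clamp across its y.
- knob_handle: not part of the job, leave it: turned waisted wooden knob, 46 mm wide, 76 mm high, upright
- tape: not part of the job, leave it: cork-coloured tape ring, 60 mm wide, 24 mm high, flat
- core: not part of the job, leave it: cardboard tube core, 68 mm wide, 75 mm high, upright
- press_iron: not part of the job, leave it: aluminium hand press, 65 x 120 mm plate with a blue bar handle, 85 mm high
- spacer: not part of the job, leave it: aluminium spacer bar 90 x 30 x 12 mm
- scraper: not part of the job, leave it: scraper with a wooden handle, lying, about 250 mm long

How it is judged:
On the way, in this order (a step that is already met when the one before it is completed fails the run):
1. the blank stands on the board between the pads, layers facing them, let go and not yet gripped (x of blank in the frame of seat between -0.012 and 0.012 m and y of blank in the frame of seat between -0.003 and 0.03 m and z of blank in the frame of seat below 0.005 m and angle between blank's own z axis and vertical below 0.1 rad and angle between the y axis of blank and the y axis of seat, either way round below 0.2 rad and contact force between the fingers and blank below 0.3 N and contact force between jaw_pad and blank below 5 N), for 0.2 s.
2. the sliding jaw grips the blank firmly (over 10 N) (contact force between jaw_pad and blank above 10 N), for 0.2 s.
At the end, for the whole second after the job is handed in: The blank stands upright (within 0.1 rad) on the board at the seat, within 12 mm along the pads and 5 mm across, its layers square to the pads (within 0.08 rad), at rest, held by the sliding jaw with more than 10 N, and the trigger has sprung open (below 0.03 rad) (x of blank in the frame of seat between -0.012 and 0.012 m and y of blank in the frame of seat between -0.005 and 0.005 m and z of blank in the frame of seat below 0.005 m and angle between blank's own z axis and vertical below 0.1 rad and angle between the y axis of blank and the y axis of seat, either way round below 0.08 rad and contact force between jaw_pad and blank above 10 N and value of joint trigger below 0.03 rad and linear speed of blank below 0.01 m/s); the robot touches nothing.
It fails at once if the jaw presses the blank with more than 36 N (glue joint crushed) (contact force between jaw_pad and blank above 36 N).
It fails at once if the robot pushes the bar or the sliding jaw (over 5 N) instead of using the trigger (contact force between any of the arm, the fingers and bar above 5 N).
It fails at once if another thing on the table is shifted by more than 30 mm (distance of any of knob_handle, tape, core, press_iron, spacer, scraper from where it was at the start of the episode above 0.03 m).
It also fails if it takes over 64 s, if anything falls off the work surface, if the arm or the gripper's body presses on something with over 40 N, if the wrist force passes 120 N, or if a joint passes its speed limit or range.

## Working session

There is one attempt and no reset: what is moved stays moved. The work goes in short steps, Python scripts to look and compute and a tool call to move; the robot and the scene stay as the last step left them, time stands still between calls to the robot, and variables do not carry over. Pictures are saved under pics/ and viewed, and the job is handed in when it is done.

Besides the shell and the picture viewer there is one more tool, called after "Call:" as name(argument=value, ...) on one line, values as JSON. send_rows: Moves the arm, as the interface text tells. Its arguments: {"type":"object","properties":{"series":{"type":"array"},"force":{"type":"number"}},"required":["series"]}

```bash
ls; mkdir -p pics
python3 - <<'E'
from station import ctrl
import cv2,numpy as np
print(ctrl.get_obs())
for n in("scene","top"):
    c=ctrl.camera(n); cv2.imwrite(f"pics/{n}0.png",c["pixels"][:,:,::-1]); np.savez(f"pics/{n}0.npz",**c)
    print(n,c["fov_y"],c["cx"],c["cy"],c["R"],c["t"])
print(ctrl.finger_overhang)
E
```

```text
pics
{'time_s': 0.0, 'qpos': array([ 1.09138081e+00,  3.00454956e-01,  1.52161040e+00,  3.72647959e-05,
        1.32070417e+00, -6.66160886e-02]), 'joint_vel': array([ 9.14134265e-04, -1.93085955e-03, -3.44398964e-04, -8.17861906e-05,
       -2.57237572e-04,  8.43930204e-04]), 'tau': array([-7.90186514e-04, -5.31798220e+01, -3.52732229e+01,  7.08582834e-02,
        2.43041193e-02, -1.08804354e-04]), 'ee_pos': array([0.22053163, 0.50357429, 0.22388277]), 'eef_rot': array([-3.14042080e+00, -1.14354794e-04,  2.72878391e+00]), 'force': array([-0.62413622, -0.33224491,  0.02072268]), 'moment': array([-0.00084395, -0.00812349,  0.00448439]), 'grip_width': 0.0936684487103978}
scene 52.63952526806279 274.8749969446991 209.3849568803591 [[-0.02701062  0.99962056  0.00540079]
 [ 0.65566304  0.02179432 -0.75473902]
 [-0.75457034 -0.01684487 -0.65600293]] [-0.05917615 -0.29656123  1.45228045]
top 47.69014909232141 287.6568369162615 212.8535191752348 [[-2.77030786e-02 -9.99602168e-01 -5.29577385e-03]
 [-9.80451940e-01  2.82039867e-02 -1.94726806e-01]
 [ 1.94798699e-01 -2.02280263e-04 -9.80843222e-01]] [0.0878083  0.53969744 1.32746147]
0.019
```

View pics/scene0.png

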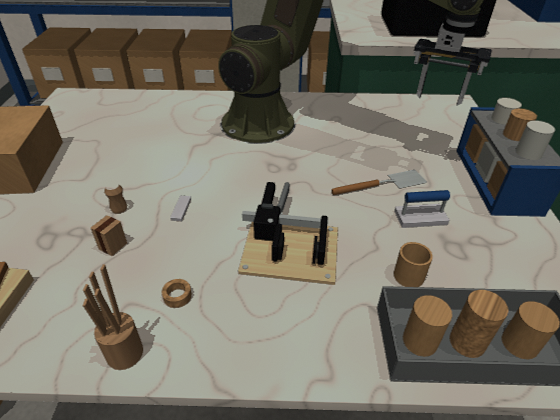

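View pics/top0.png

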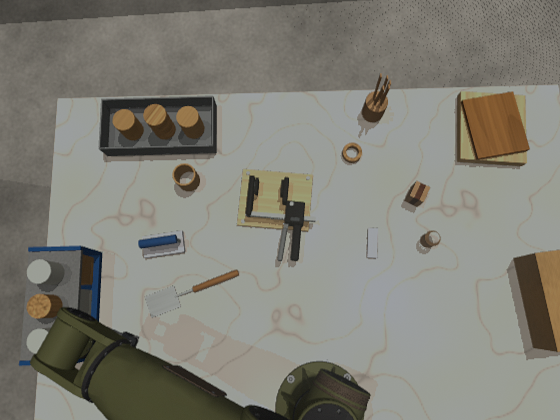

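The top view shows the clamp's housing at (294,212), the jaws at (251,190) and (284,190), and the handle and trigger at (295,240) and (283,240). The blank is at (418,194). I'll measure these from the pixels and depth.

```bash
cat > h.py <<'E'
import numpy as np,cv2
def load(f): return dict(np.load(f))
def cloud(c):
    f=210/np.tan(np.radians(float(c["fov_y"]))/2); v,u=np.mgrid[0:420,0:560]
    z=c["z_map"]; P=np.stack([(u-c["cx"])/f*z,(v-c["cy"])/f*z,z],-1)
    return (P-c["t"])@c["R"]   # R^T(P-t)
def ray(c,u,v,h):
    f=210/np.tan(np.radians(float(c["fov_y"]))/2)
    d=c["R"].T@np.array([(u-c["cx"])/f,(v-c["cy"])/f,1]); o=-c["R"].T@c["t"]
    return o+d*(h-o[2])/d[2]
E
python3 - <<'E'
from h import *
c=load("pics/top0.npz")
img=c["pixels"][:,:,::-1]
a=cv2.resize(img[155:275,225:335],None,fx=5,fy=5,interpolation=cv2.INTER_CUBIC)
cv2.imwrite("pics/tc.png",a)
b=cv2.resize(img[170:230,390:450],None,fx=9,fy=9,interpolation=cv2.INTER_CUBIC)
cv2.imwrite("pics/tb.png",b)
P=cloud(c)
# table check
print("table z",P[300,320],P[150,300])
Z=P[:,:,2]
for name,(u0,u1,v0,v1),lo,hi in [("blank",(400,440,175,212),.066,.08),("housing",(280,310,195,225),.064,.08),("handle",(285,303,228,265),.055,.063),("trigger",(270,292,224,265),.052,.0605),("board",(235,316,165,230),.009,.016)]:
    m=np.zeros(Z.shape,np.uint8); s=Z[v0:v1,u0:u1]; m[v0:v1,u0:u1]=(s>lo)&(s<hi)
    p=P[m>0]; print(name,m.sum(),p.mean(0).round(4) if len(p) else 0)
    if len(p): r=cv2.minAreaRect(p[:,:2].astype(np.float32)*1000); print(r, p.min(0),p.max(0))
E
```

```text
table z [ 0.29106393 -0.01433476  0.00245431] [ 0.75220451  0.02856396 -0.00617821]
blank 253 [ 0.5924 -0.31    0.0714]
((592.3538818359375, -309.8656005859375), (43.93111801147461, 51.701271057128906), 61.693450927734375) [ 0.56105109 -0.33942048  0.06614678] [ 0.62231294 -0.2817989   0.07913741]
housing 435 [0.5448 0.0555 0.0698]
((550.39453125, 56.918121337890625), (63.6986083984375, 82.94335174560547), 88.25385284423828) [0.50841607 0.0244714  0.06409708] [0.59281742 0.08787615 0.07994162]
handle 214 [0.4535 0.0552 0.0595]
((451.57403564453125, 61.11155700683594), (43.147674560546875, 89.57096099853516), 88.35225677490234) [0.40652471 0.03828325 0.05531112] [0.49647406 0.08219952 0.06292795]
trigger 120 [0.4555 0.0871 0.0578]
((457.1432800292969, 85.15951538085938), (39.745182037353516, 104.73917388916016), 88.31228637695312) [0.40513093 0.06550636 0.05229763] [0.5091614  0.10639974 0.06047392]
board 1877 [0.602  0.1135 0.012 ]
((602.482421875, 109.64437103271484), (214.43618774414062, 191.98757934570312), 83.26889038085938) [ 0.49973705 -0.00472193  0.00900063] [0.69777179 0.2244729  0.01593161]
```

View pics/tc.png

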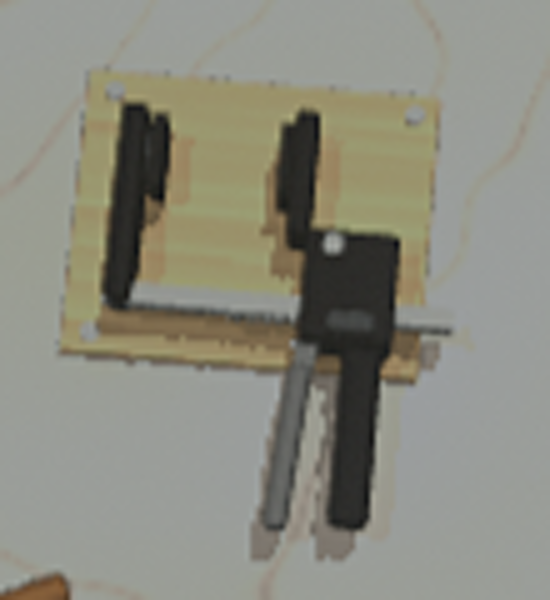

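View pics/tb.png

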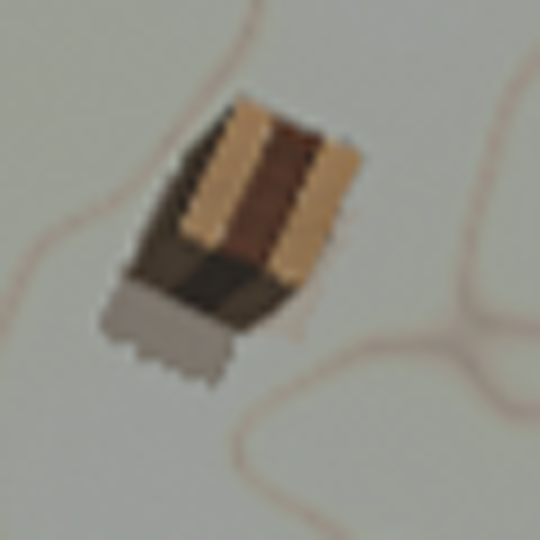

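Run:
```python
from h import *
c=load("pics/top0.npz")
def pts(L,s,u0,v0,h): return np.array([ray(c,(x+.5)/s-.5+u0,(y+.5)/s-.5+v0,h)[:2] for x,y in L])
def rep(n,p):
    print(n,p.round(4).tolist(),"c",p.mean(0).round(4))
    for i in range(len(p)):
        d=p[(i+1)%len(p)]-p[i]; print("   len %.4f ang %.1f"%(np.hypot(*d),np.degrees(np.arctan2(d[1],d[0]))))
rep("blank",pts([(237,95),(362,157),(300,285),(183,240)],9,390,170,.072))
rep("board",pts([(90,70),(440,100),(416,383),(60,352)],5,225,155,.012))
rep("housing",pts([(303,232),(400,238),(385,355),(297,342)],5,225,155,.070))
rep("handle",pts([(345,350),(380,350),(367,525),(330,525)],5,225,155,.062))
rep("trigger",pts([(290,342),(315,345),(283,527),(262,525)],5,225,155,.062))
rep("jawpad/fixpad top faces",pts([(170,120),(162,198),(284,125),(276,208)],5,225,155,.064))
```

```text
blank [[0.6244, -0.302], [0.6026, -0.3405], [0.5611, -0.3171], [0.577, -0.2809]] c [ 0.5913 -0.3101]
   len 0.0442 ang -119.5
   len 0.0476 ang 150.6
   len 0.0395 ang 66.4
   len 0.0519 ang -24.0
board [[0.6918, 0.2062], [0.6666, -0.0066], [0.4929, 0.0142], [0.5176, 0.2257]] c [0.5922 0.1099]
   len 0.2143 ang -96.8
   len 0.1750 ang 173.2
   len 0.2129 ang 83.3
   len 0.1752 ang -6.4
housing [[0.5737, 0.0787], [0.5685, 0.0229], [0.5004, 0.0338], [0.5094, 0.0838]] c [0.538  0.0548]
   len 0.0560 ang -95.3
   len 0.0690 ang 170.9
   len 0.0508 ang 79.8
   len 0.0645 ang -4.6
handle [[0.5053, 0.0564], [0.5048, 0.0363], [0.4045, 0.047], [0.4051, 0.068]] c [0.4549 0.0519]
   len 0.0201 ang -91.6
   len 0.1009 ang 173.9
   len 0.0210 ang 88.4
   len 0.1009 ang -6.6
trigger [[0.5109, 0.0879], [0.5088, 0.0736], [0.4047, 0.0946], [0.4062, 0.1065]] c [0.4576 0.0906]
   len 0.0145 ang -98.6
   len 0.1062 ang 168.6
   len 0.0120 ang 82.9
   len 0.1064 ang -10.0
jawpad/fixpad top faces [[0.6444, 0.1547], [0.5977, 0.1601], [0.6395, 0.0881], [0.5898, 0.094]] c [0.6178 0.1242]
   len 0.0471 ang 173.4
   len 0.0833 ang -59.9
   len 0.0500 ang 173.2
   len 0.0817 ang 48.0
```

```bash
cat > go.py <<'E'
import sys,numpy as np
from station import ctrl
from scipy.spatial.transform import Rotation as R
def go(x,y,z,yaw):
    o=ctrl.get_obs(); r0=R.from_euler('xyz',o["eef_rot"]); r1=R.from_euler('xyz',[np.pi,0,yaw])
    print("t",o["time_s"],"pos",o["ee_pos"].round(4),"rot",o["eef_rot"].round(4),"F",o["force"].round(2),"w",round(o["grip_width"],4))
    print("turn",np.degrees((r0.inv()*r1).as_rotvec()).round(2),"shift",r0.inv().apply(np.array([x,y,z])-o["ee_pos"]).round(4))
if __name__=="__main__": go(*map(float,sys.argv[1:]))
E
python3 go.py 0.56 0.1 0.30 1.454
```

```text
t 0.1 pos [0.2205 0.5036 0.224 ] rot [-3.1406e+00 -1.0000e-04  2.7289e+00] F [0.2  0.22 0.37] w 0.0941
turn [-5.000e-02  3.000e-02  7.304e+01] shift [-0.4729 -0.2336 -0.0758]
```

Call:
send_rows(series=[[0,0,40,-0.24,-0.12,-0.076,1],[0,0,73,-0.473,-0.233,-0.076,1],[0,0,73,-0.473,-0.233,-0.076,1],[0,0,73,-0.473,-0.233,-0.076,1],[0,0,73,-0.473,-0.233,-0.076,1],[0,0,73,-0.473,-0.233,-0.076,1],[0,0,73,-0.473,-0.233,-0.076,1],[0,0,73,-0.473,-0.233,-0.076,1]])

```text
time_s: 0.9
ee_pos: [0.4761, 0.1997, 0.2834]
eef_rot: [-3.141, 0.0, 1.523]
force: [0.3, 1.3, -0.0]
grip_width: 0.0937
```

```bash
python3 go.py 0.56 0.1 0.30 1.454
```

```text
t 0.9 pos [0.4761 0.1997 0.2834] rot [-3.1414e+00  1.0000e-04  1.5226e+00] F [ 0.33  1.33 -0.03] w 0.0937
turn [-0.01  0.    3.93] shift [-0.0955  0.0886 -0.0166]
```

Call:
send_rows(series=[[0,0,3,-0.085,0.08,-0.016,1],[0,0,3,-0.085,0.08,-0.016,1],[0,0,3,-0.085,0.08,-0.016,1],[0,0,3,-0.085,0.08,-0.016,1],[0,0,3,-0.085,0.08,-0.016,1]])

```text
time_s: 1.4
ee_pos: [0.5511, 0.1139, 0.2988]
eef_rot: [-3.141, -0.0, 1.477]
force: [-0.4, 0.3, -0.4]
grip_width: 0.094
```

```bash
python3 go.py 0.56 0.1 0.30 1.454
python3 - <<'E'
from station import ctrl
import cv2,numpy as np
c=ctrl.camera("wrist"); cv2.imwrite("pics/w1.png",c["pixels"][:,:,::-1]); np.savez("pics/w1.npz",**c)
print(c["fov_y"],c["cx"],c["cy"],-c["R"].T@c["t"],c["R"])
E
```

```text
t 1.4 pos [0.5511 0.1139 0.2988] rot [-3.1407e+00 -1.0000e-04  1.4765e+00] F [-0.43  0.29 -0.37] w 0.094
turn [-0.05 -0.    1.29] shift [-0.013   0.0102 -0.0012]
65.70646984690485 280.6552783555598 212.08669162789954 [0.55914    0.19549346 0.45841449] [[ 9.95523288e-01 -9.45163338e-02  2.14879174e-04]
 [-9.07628020e-02 -9.55348735e-01  2.81195499e-01]
 [-2.63722831e-02 -2.79956170e-01 -9.59650481e-01]]
```

View pics/w1.png

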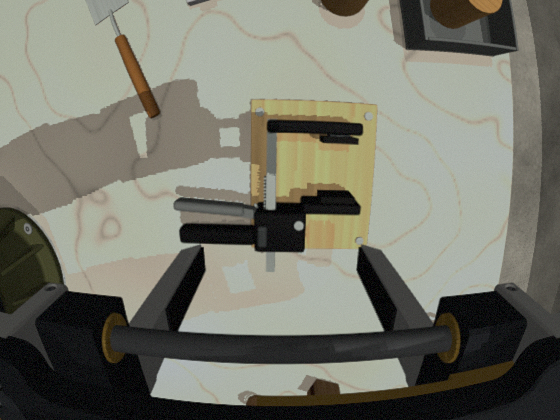

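The wrist view shows the board at about (250–375, 98–250). The jaw pads are at (340,142) and (333,200), the trigger bar at (215,208), and the handle at (215,235). I'll enlarge it and measure.

```bash
cat >> h.py <<'E'
def wray(c,u,v,h):
    f=210/np.tan(np.radians(float(c["fov_y"]))/2)
    x,y=u-c["cx"],v-c["cy"]; r=np.hypot(x,y); th=r/f
    d=np.array([x/r*np.sin(th),y/r*np.sin(th),np.cos(th)]) if r>0 else np.array([0,0,1.])
    d=c["R"].T@d; o=-c["R"].T@c["t"]
    return o+d*(h-o[2])/d[2]
E
python3 - <<'E'
from h import *
c=load("pics/w1.npz"); i=c["pixels"][:,:,::-1]
cv2.imwrite("pics/w1a.png",cv2.resize(i[90:260,165:385],None,fx=3.5,fy=3.5,interpolation=cv2.INTER_CUBIC))
E
```

```text
(no output)
```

View pics/w1a.png

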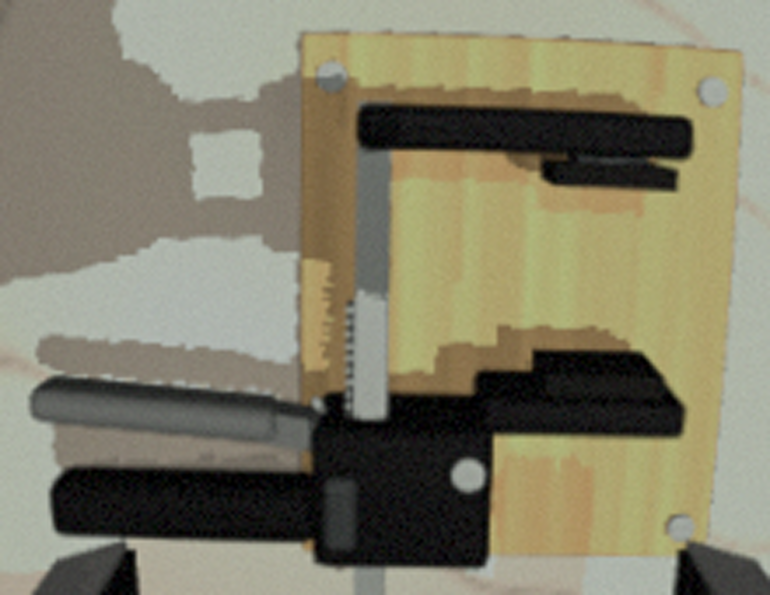

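Run:
```python
from h import *
c=load("pics/w1.npz")
W=lambda x,y,h: wray(c,(x+.5)/3.5-.5+165,(y+.5)/3.5-.5+90,h)[:2]
b=[W(302,32,.012),W(742,52,.012),W(707,555,.012)]
print("board",np.round(b,4)); 
for i in (0,1):
    d=b[i+1]-b[i]; print(np.hypot(*d),np.degrees(np.arctan2(d[1],d[0])))
yaw=np.radians(-6.7); Rm=np.array([[np.cos(yaw),np.sin(yaw)],[-np.sin(yaw),np.cos(yaw)]]) # world->clamp axes
F={"padbotL":(535,352,.02),"padbotR":(641,352,.02),"padtopR":(672,396,.064),"jawpadtopL":(543,182,.064),"jawpadtopR":(677,190,.064),
"jawarmL":(358,145,.065),"jawarmR":(692,157,.065),"fixarmR":(684,434,.065),
"housTR":(490,432,.07),"housBR":(488,566,.07),"housBL":(315,561,.07),"handT":(55,472,.062),"handB":(58,536,.062),"handB2":(310,541,.062),"handT2":(310,470,.062),
"trigT":(40,380,.062),"trigT2":(270,400,.062),"trigB":(40,418,.062),"screwhous":(468,475,.07)}
for k,(x,y,h) in F.items():
    p=W(x,y,h); print(k,p.round(4),"clampaxes",(Rm@p).round(4))
P=(Rm.T@np.array([0,0]))
c2=load("pics/top0.npz")
for k,(x,y) in {"T fixface top a":(284,125),"b":(276,208),"handleT":(331,527),"handleB":(367,525)}.items():
    p=ray(c2,(x+.5)/5-.5+225,(y+.5)/5-.5+155,.063)[:2]; print(k,p.round(4),(Rm@p).round(4))
```

```text
board [[ 0.522   0.2279]
 [ 0.6942  0.2076]
 [ 0.6718 -0.0042]]
0.17346769950840818 -6.724921046373472
0.2129448537698948 -96.06045125713716
padbotL [0.6009 0.0942] clampaxes [0.5858 0.1637]
padbotR [0.6436 0.0905] clampaxes [0.6287 0.1649]
padtopR [0.6461 0.0836] clampaxes [0.6319 0.1584]
jawpadtopL [0.6039 0.1645] clampaxes [0.5806 0.2338]
jawpadtopR [0.6513 0.1584] clampaxes [0.6284 0.2333]
jawarmL [0.5415 0.183 ] clampaxes [0.5165 0.245 ]
jawarmR [0.6573 0.1698] clampaxes [0.633  0.2453]
fixarmR [0.65  0.069] clampaxes [0.6375 0.1443]
housTR [0.5781 0.0781] clampaxes [0.5651 0.145 ]
housBR [0.5737 0.0264] clampaxes [0.5667 0.0931]
housBL [0.51   0.0344] clampaxes [0.5025 0.0937]
handT [0.414  0.0753] clampaxes [0.4024 0.1231]
handB [0.4101 0.0495] clampaxes [0.4015 0.097 ]
handB2 [0.5081 0.0394] clampaxes [0.5001 0.0984]
handT2 [0.5116 0.0674] clampaxes [0.5002 0.1266]
trigT [0.4147 0.1114] clampaxes [0.3989 0.159 ]
trigT2 [0.5002 0.0952] clampaxes [0.4857 0.1529]
trigB [0.412  0.0969] clampaxes [0.3979 0.1443]
screwhous [0.5691 0.0627] clampaxes [0.5578 0.1287]
T fixface top a [0.6397 0.0881] [0.6251 0.1621]
b [0.59  0.094] [0.575  0.1622]
handleT [0.4038 0.0674] [0.3932 0.1141]
handleB [0.4044 0.047 ] [0.3961 0.0939]
```

```bash
python3 go.py 0.592 -0.31 0.2 1.082
```

```text
t 1.45 pos [0.5509 0.1143 0.2989] rot [-3.1409e+00 -1.0000e-04  1.4775e+00] F [-0.96 -0.15  0.07] w 0.0938
turn [-0.04  0.   22.66] shift [-0.4187  0.0805  0.0989]
```

Call:
send_rows(series=[[0,0,4,-0.07,0.013,0.01,1],[0,0,8,-0.14,0.026,0.02,1],[0,0,12,-0.21,0.04,0.04,1],[0,0,18,-0.29,0.055,0.06,1],[0,0,22.7,-0.37,0.07,0.08,1],[0,0,22.7,-0.419,0.08,0.099,1],[0,0,22.7,-0.419,0.08,0.099,1],[0,0,22.7,-0.419,0.08,0.099,1]])

```text
time_s: 2.25
ee_pos: [0.5884, -0.2746, 0.2103]
eef_rot: [3.141, -0.0, 1.082]
force: [0.8, 0.7, -0.1]
grip_width: 0.0939
```

```bash
python3 go.py 0.592 -0.31 0.2 1.082
```

```text
t 2.25 pos [ 0.5884 -0.2746  0.2103] rot [ 3.1414e+00 -1.0000e-04  1.0823e+00] F [ 0.75  0.66 -0.07] w 0.0939
turn [ 0.01 -0.01  0.02] shift [-0.0296  0.0198  0.0103]
```

Call:
send_rows(series=[[0,0,0,0,0,0,1],[0,0,0,0,0,0,1],[0,0,0,0,0,0,1]])

```text
time_s: 2.55
ee_pos: [0.5887, -0.2725, 0.2113]
eef_rot: [3.141, -0.0, 1.082]
force: [0.8, 0.6, -0.2]
grip_width: 0.0935
```

```bash
python3 go.py 0.592 -0.31 0.2 1.082;  python3 - <<'E'
from station import ctrl
import cv2,numpy as np
c=ctrl.camera("wrist"); np.savez("pics/w2.npz",**c)
i=c["pixels"][:,:,::-1]; cv2.imwrite("pics/w2.png",i)
E
```

```text
t 2.55 pos [ 0.5887 -0.2725  0.2113] rot [ 3.1409e+00 -2.0000e-04  1.0823e+00] F [ 0.84  0.6  -0.18] w 0.0935
turn [ 0.04 -0.01  0.02] shift [-0.0315  0.0205  0.0113]
```

View pics/w2.png

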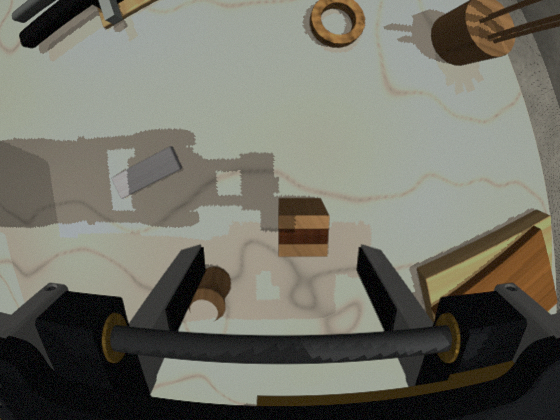

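The blank sits at (278–329, 213–257) and is square to the fingers. The knob is near the left finger at (210,290).

Run:
```python
from h import *
c=load("pics/w2.npz")
i=c["pixels"][:,:,::-1]
cv2.imwrite("pics/w2a.png",cv2.resize(i[180:330,180:360],None,fx=4,fy=4,interpolation=cv2.INTER_CUBIC))
W=lambda u,v,h: wray(c,u,v,h)[:2]
for k in [(279,213,.072),(328,214,.072),(328,257,.072),(279,257,.072),(207,307,.076)]: print(k,W(*k).round(4))
t=load("pics/top0.npz"); print("knob top cam",ray(t,431,236,.076))
```

```text
(279, 213, 0.072) [ 0.5849 -0.2776]
(328, 214, 0.072) [ 0.6262 -0.3008]
(328, 257, 0.072) [ 0.6068 -0.3419]
(279, 257, 0.072) [ 0.5632 -0.3183]
(207, 307, 0.076) [ 0.4661 -0.3338]
knob top cam [ 0.45915464 -0.33045342  0.076     ]
```

View pics/w2a.png

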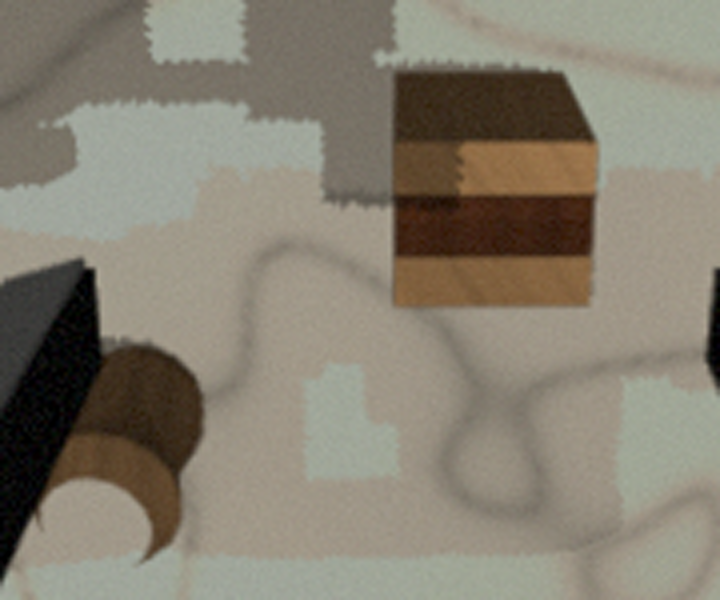

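Call:
send_rows(series=[[0,0,0.5,-0.0305,0.022,0.02,1],[0,0,0.5,-0.0305,0.022,0.05,1],[0,0,0.5,-0.0305,0.022,0.09,1],[0,0,0.5,-0.0305,0.022,0.12,1],[0,0,0.5,-0.0305,0.022,0.145,1],[0,0,0.5,-0.0305,0.022,0.156,1],[0,0,0.5,-0.0305,0.022,0.156,1],[0,0,0.5,-0.0305,0.022,0.156,1]])

```text
time_s: 3.4
ee_pos: [0.5941, -0.3115, 0.0563]
eef_rot: [3.139, 0.0, 1.072]
force: [-0.7, 0.2, 0.2]
grip_width: 0.0943
```

```bash
python3 go.py 0.594 -0.31 0.055 1.073
```

```text
t 3.4 pos [ 0.5941 -0.3115  0.0563] rot [3.1395e+00 1.0000e-04 1.0723e+00] F [-0.66  0.15  0.22] w 0.0943
turn [ 0.12  0.   -0.04] shift [ 0.0013 -0.0008  0.0013]
```

Call:
send_rows(series=[[0,0,0,0,0,0,-1],[0,0,0,0,0,0,-1],[0,0,0,0,0,0,-1],[0,0,0,0,0,0,-1],[0,0,0,0,0,0,-1],[0,0,0,0,0,0,-1]], force=20)

```text
time_s: 4.0
ee_pos: [0.5932, -0.3118, 0.0546]
eef_rot: [-3.142, -0.0, 1.072]
force: [-0.1, 0.2, -0.3]
grip_width: 0.0499
```

Call:
send_rows(series=[[0,0,0,0,0,-0.02,-1],[0,0,0,0,0,-0.06,-1],[0,0,0,0,0,-0.1,-1],[0,0,0,0,0,-0.14,-1],[0,0,0,0,0,-0.15,-1],[0,0,0,0,0,-0.15,-1]])

```text
time_s: 4.6
ee_pos: [0.5936, -0.312, 0.2059]
eef_rot: [3.139, 0.0, 1.071]
force: [-0.3, 0.5, -2.2]
grip_width: 0.0501
```

```bash
python3 go.py 0.624 0.124 0.2 1.454
```

```text
t 4.6 pos [ 0.5936 -0.312   0.2059] rot [3.1391e+00 1.0000e-04 1.0715e+00] F [-0.33  0.46 -2.2 ] w 0.0501
turn [  0.14   0.03 -21.92] shift [ 0.3973 -0.182   0.0054]
```

Call:
send_rows(series=[[0,0,-3,0.03,-0.014,0,-1],[0,0,-6,0.08,-0.037,0,-1],[0,0,-9,0.13,-0.06,0,-1],[0,0,-12,0.18,-0.082,0,-1],[0,0,-15,0.23,-0.105,0,-1],[0,0,-18,0.27,-0.124,0,-1],[0,0,-20,0.31,-0.142,0,-1],[0,0,-21.9,0.35,-0.16,0,-1]])

```text
time_s: 5.4
ee_pos: [0.6193, 0.0724, 0.2021]
eef_rot: [-3.138, 0.001, 1.455]
force: [-0.0, 0.6, -1.1]
grip_width: 0.0501
```

```bash
python3 go.py 0.624 0.124 0.2 1.454
```

```text
t 5.4 pos [0.6193 0.0724 0.2021] rot [-3.1382e+00  6.0000e-04  1.4551e+00] F [-0.01  0.63 -1.11] w 0.0501
turn [-0.2   0.04  0.06] shift [ 0.0518 -0.0013  0.0021]
```

Call:
send_rows(series=[[0,0,0,0.03,-0.001,0,-1],[0,0,0,0.05,-0.001,0,-1],[0,0,0,0.05,-0.001,0,-1],[0,0,0,0.05,-0.001,0,-1]])

```text
time_s: 5.8
ee_pos: [0.6245, 0.1199, 0.2026]
eef_rot: [-3.139, 0.001, 1.454]
force: [-0.2, -0.3, -1.6]
grip_width: 0.0498
```

```bash
python3 go.py 0.624 0.124 0.2 1.454;  python3 - <<'E'
from station import ctrl
import cv2,numpy as np
for n in ("wrist","scene","top"):
    c=ctrl.camera(n); np.savez(f"pics/{n}3.npz",**c)
    i=c["pixels"][:,:,::-1]; 
    if n=="scene": i=cv2.resize(i[100:290,200:380],None,fx=3,fy=3,interpolation=cv2.INTER_CUBIC)
    cv2.imwrite(f"pics/{n}3.png",i)
E
```

```text
t 5.8 pos [0.6245 0.1199 0.2026] rot [-3.1388e+00  9.0000e-04  1.4542e+00] F [-0.19 -0.32 -1.56] w 0.0498
turn [-0.16  0.05  0.01] shift [ 0.004  -0.001   0.0026]
```

View pics/wrist3.png

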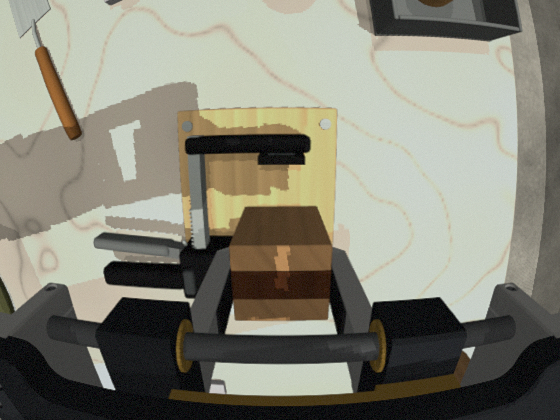

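View pics/scene3.png

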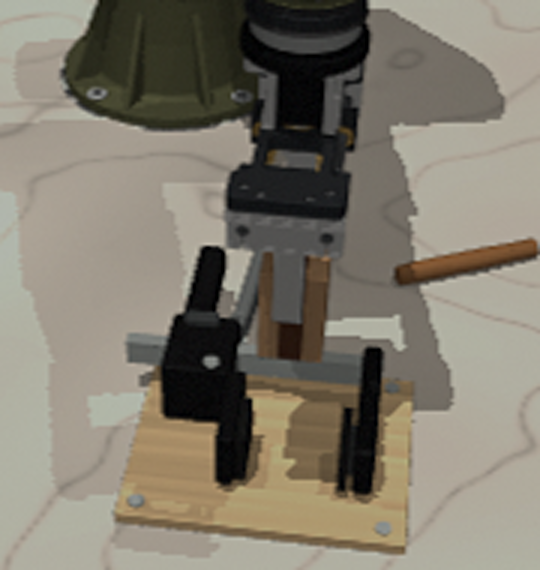

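Run:
```python
from h import *
c=load("pics/wrist3.npz"); i=c["pixels"][:,:,::-1]
cv2.imwrite("pics/w3a.png",cv2.resize(i[95:325,170:350],None,fx=2.6*1.3,fy=2.6,interpolation=cv2.INTER_CUBIC))
yaw=np.radians(-6.7); Rm=np.array([[np.cos(yaw),np.sin(yaw)],[-np.sin(yaw),np.cos(yaw)]])
for n,u,v,h in [("blank",231,247,.22),("",330,247,.22),("",329,319,.22),("",234,319,.22),("dark L",232,272,.22),("dark L2",232,297,.22),("blank bot L",244,206,.148),("bot R",321,206,.148),
 ("jawpad",258,163,.064),("jawpad R",304,163,.064),("jaw arm tip",310,152,.065),("jaw arm base",186,153,.065),("tcp",0,0,0)]:
    p=wray(c,u,v,h)[:2] if u else np.array([.6245,.1199]); print(n,p.round(4),(Rm@p).round(4))
```

```text
blank [0.6041 0.1455] [0.583  0.2149]
 [0.6509 0.14  ] [0.6301 0.215 ]
 [0.6482 0.0983] [0.6323 0.1732]
 [0.5981 0.1041] [0.5819 0.1732]
dark L [0.6022 0.1322] [0.5827 0.2016]
dark L2 [0.5996 0.1179] [0.5818 0.1871]
blank bot L [0.6025 0.1462] [0.5814 0.2155]
bot R [0.655 0.14 ] [0.6342 0.2155]
jawpad [0.6087 0.1638] [0.5855 0.2337]
jawpad R [0.6509 0.1588] [0.6279 0.2337]
jaw arm tip [0.6574 0.1685] [0.6333 0.2441]
jaw arm base [0.5424 0.1825] [0.5174 0.2446]
tcp [0.6245 0.1199] [0.6062 0.1919]
```

View pics/w3a.png

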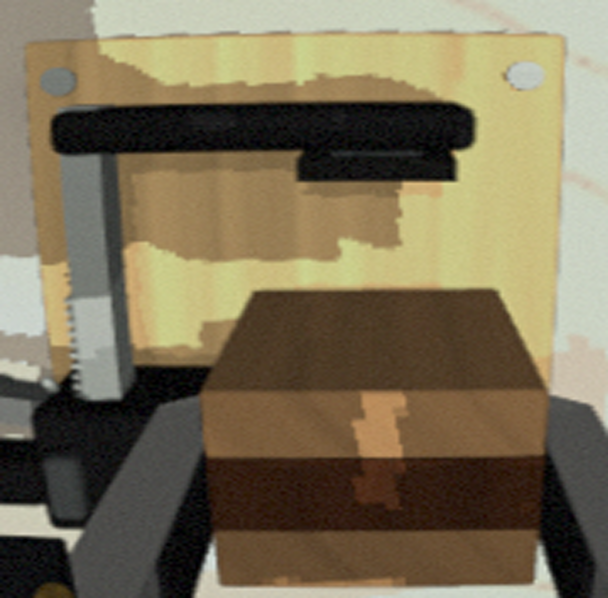

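View pics/top3.png

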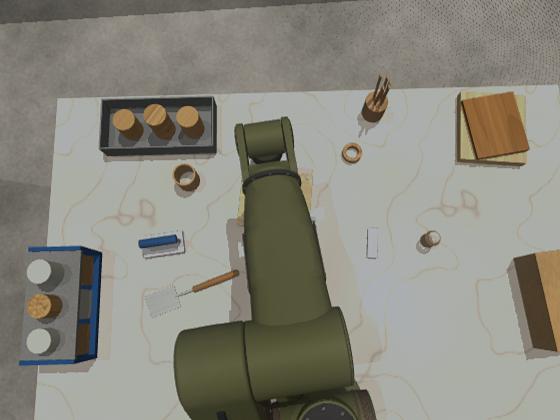

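Call:
send_rows(series=[[0,0,0,0.004,0,0.02,-1],[0,0,0,0.004,0,0.05,-1],[0,0,0,0.004,0,0.075,-1],[0,0,0,0.004,0,0.095,-1],[0,0,0,0.004,0,0.115,-1],[0,0,0,0.004,0,0.127,-1],[0,0,0,0.004,0,0.132,-1],[0,0,0,0.004,0,0.132,-1]])

```text
time_s: 6.75
ee_pos: [0.6255, 0.1237, 0.0724]
eef_rot: [-3.141, 0.0, 1.453]
force: [0.2, -0.1, -1.7]
grip_width: 0.0499
```

```bash
python3 go.py 0.624 0.124 0.0676 1.454;  python3 - <<'E'
from station import ctrl
import cv2,numpy as np
for n in ("wrist","scene"):
    c=ctrl.camera(n); np.savez(f"pics/{n}4.npz",**c)
    i=c["pixels"][:,:,::-1]; 
    if n=="scene": i=cv2.resize(i[160:290,220:360],None,fx=4,fy=4,interpolation=cv2.INTER_CUBIC)
    cv2.imwrite(f"pics/{n}4.png",i)
E
```

```text
t 6.75 pos [0.6255 0.1237 0.0724] rot [-3.1411e+00  1.0000e-04  1.4532e+00] F [ 0.25 -0.1  -1.72] w 0.0499
turn [-0.03  0.01 -0.04] shift [ 0.0001 -0.0015  0.0048]
```

View pics/wrist4.png

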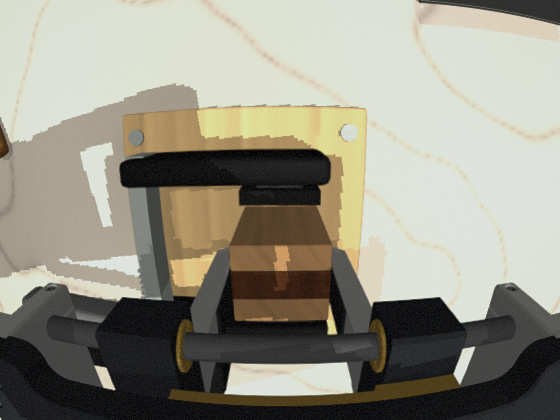

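View pics/scene4.png

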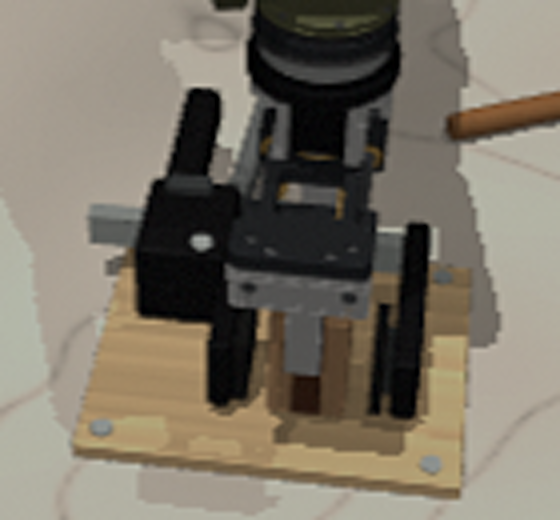

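The blank hangs between the pads with a gap on both sides. In the wrist view the pad spans columns 240–320 and the blank 243–322, so they are in line. I'll lower it the last 5 mm.

Call:
send_rows(series=[[0,0,0,0,0,0.002,-1],[0,0,0,0,0,0.004,-1],[0,0,0,0,0,0.005,-1],[0,0,0,0,0,0.005,-1]])

```text
time_s: 7.25
ee_pos: [0.6255, 0.1241, 0.0675]
eef_rot: [-3.141, 0.0, 1.454]
force: [0.3, 0.3, -0.9]
grip_width: 0.0501
```

Call:
send_rows(series=[[0,0,0,0,0,0.0007,-1],[0,0,0,0,0,0.0007,-1]])

```text
time_s: 7.45
ee_pos: [0.6255, 0.1241, 0.0669]
eef_rot: [-3.141, 0.0, 1.454]
force: [-0.1, 0.1, -0.1]
grip_width: 0.0501
```

Call:
send_rows(series=[[0,0,0,0,0,0.0007,-0.1],[0,0,0,0,0,0.0007,0.2],[0,0,0,0,0,0.0007,0.4],[0,0,0,0,0,0.0007,0.5],[0,0,0,0,0,0.0007,0.5],[0,0,0,0,0,0.0007,0.5]])

```text
time_s: 8.05
ee_pos: [0.6255, 0.1241, 0.0662]
eef_rot: [-3.142, 0.0, 1.454]
force: [0.0, 0.4, -0.9]
grip_width: 0.0703
```

Call:
send_rows(series=[[0,0,0,0,0,-0.02,0.5],[0,0,0,0,0,-0.06,0.5],[0,0,0,0,0,-0.1,0.5],[0,0,0,0,0,-0.14,0.5],[0,0,0,0,0,-0.15,0.5],[0,0,0,0,0,-0.15,0.5]])

```text
time_s: 8.65
ee_pos: [0.626, 0.1242, 0.2177]
eef_rot: [3.139, -0.001, 1.454]
force: [0.4, 0.8, -1.4]
grip_width: 0.0704
```

Run:
```python
from station import ctrl
import cv2,numpy as np
c=ctrl.camera("wrist"); np.savez(f"pics/wrist5.npz",**c)
i=c["pixels"][:,:,::-1]; cv2.imwrite(f"pics/wrist5.png",i)
o=ctrl.get_obs(); print(o["time_s"],o["ee_pos"],o["grip_width"],o["force"])
```

```text
8.7 [0.62539988 0.12410184 0.2156811 ] 0.07050971324459801 [ 0.52254919 -0.16988878 -0.9274157 ]
```

View pics/wrist5.png

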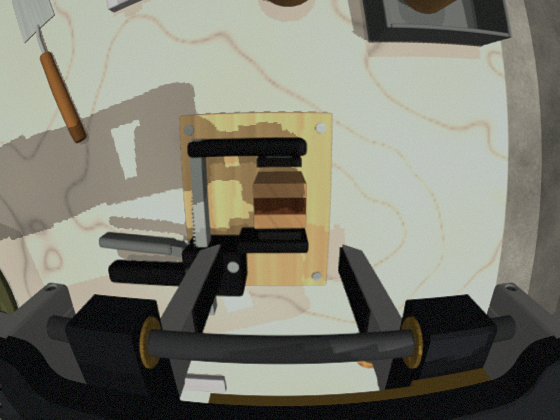

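```bash
python3 go.py 0.4524 0.123 0.13 1.454
```

```text
t 8.7 pos [0.6254 0.1241 0.2157] rot [-3.1414e+00  1.0000e-04  1.4537e+00] F [ 0.52 -0.17 -0.93] w 0.0705
turn [-0.01  0.   -0.02] shift [-0.0213 -0.1717  0.0857]
```

Call:
send_rows(series=[[0,0,0,-0.005,-0.04,0,-1],[0,0,0,-0.01,-0.085,0,-1],[0,0,0,-0.015,-0.13,0.01,-1],[0,0,0,-0.021,-0.16,0.03,-1],[0,0,0,-0.021,-0.172,0.06,-1],[0,0,0,-0.021,-0.172,0.085,-1],[0,0,0,-0.021,-0.172,0.085,-1],[0,0,0,-0.021,-0.172,0.085,-1]], force=60)

```text
time_s: 9.5
ee_pos: [0.452, 0.1233, 0.1307]
eef_rot: [-3.14, 0.001, 1.454]
force: [0.9, 1.1, 0.1]
grip_width: 0.0102
```

```bash
python3 go.py 0.4524 0.123 0.056 1.454
python3 - <<'E'
from station import ctrl
import cv2,numpy as np
for n in ("wrist","scene"):
    c=ctrl.camera(n); np.savez(f"pics/{n}6.npz",**c)
    i=c["pixels"][:,:,::-1]; 
    if n=="scene": i=cv2.resize(i[140:290,210:360],None,fx=4,fy=4,interpolation=cv2.INTER_CUBIC)
    cv2.imwrite(f"pics/{n}6.png",i)
E
```

```text
t 9.5 pos [0.452  0.1233 0.1307] rot [-3.1396e+00  7.0000e-04  1.4538e+00] F [0.85 1.11 0.06] w 0.0102
turn [-0.12  0.04 -0.01] shift [-0.0002  0.0006  0.0747]
```

View pics/wrist6.png

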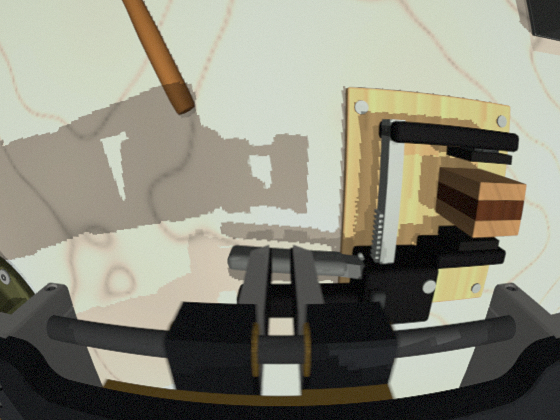

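View pics/scene6.png

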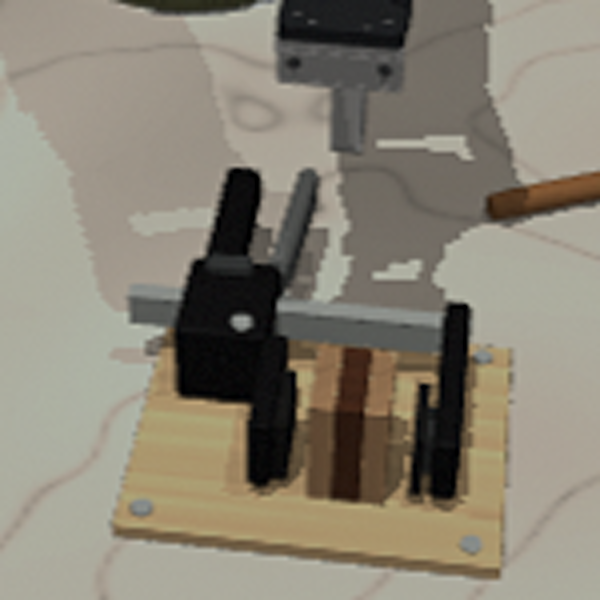

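Call:
send_rows(series=[[0,0,0,0,0,0.02,-1],[0,0,0,0,0,0.04,-1],[0,0,0,0,0,0.06,-1],[0,0,0,0,0,0.072,-1],[0,0,0,0,0,0.075,-1],[0,0,0,0,0,0.075,-1]])

```text
time_s: 10.2
ee_pos: [0.4526, 0.1234, 0.0566]
eef_rot: [3.141, -0.0, 1.454]
force: [0.2, 0.9, 0.0]
grip_width: 0.0004
```

Call:
send_rows(series=[[0,0,0,-0.004,0,0,-1],[0,0,0,-0.008,0,0,-1],[0,0,0,-0.008,0,0,-1]])

```text
time_s: 10.5
ee_pos: [0.4515, 0.115, 0.0568]
eef_rot: [3.141, -0.0, 1.453]
force: [0.3, -0.3, -1.1]
grip_width: 0.0004
```

Call:
send_rows(series=[[0,0,0,-0.002,0,0,-1],[0,0,0,-0.004,0,0,-1],[0,0,0,-0.004,0,0,-1]])

```text
time_s: 10.8
ee_pos: [0.4508, 0.1112, 0.0563]
eef_rot: [3.142, 0.0, 1.454]
force: [0.4, 0.6, 0.2]
grip_width: 0.0006
```

Call:
send_rows(series=[[0,0,0,-0.002,0,0,-1],[0,0,0,-0.004,0,0,-1],[0,0,0,-0.004,0,0,-1]])

```text
time_s: 11.1
ee_pos: [0.4502, 0.1074, 0.0561]
eef_rot: [-3.141, -0.0, 1.454]
force: [-1.9, 2.4, 0.8]
grip_width: 0.0002
```

Call:
send_rows(series=[[0,0,0,-0.002,0,0,-1],[0,0,0,-0.004,0,0,-1],[0,0,0,-0.006,0,0,-1],[0,0,0,-0.006,0,0,-1]])

```text
time_s: 11.5
ee_pos: [0.4496, 0.1013, 0.0562]
eef_rot: [-3.141, -0.0, 1.454]
force: [-0.7, 3.1, -0.3]
grip_width: 0.0007
```

Call:
send_rows(series=[[0,0,0,-0.002,0,0,-1],[0,0,0,-0.004,0,0,-1],[0,0,0,-0.004,0,0,-1]])

```text
time_s: 11.8
ee_pos: [0.449, 0.0979, 0.0562]
eef_rot: [-3.141, -0.001, 1.454]
force: [-3.8, 8.1, 0.0]
grip_width: 0.0005
```

Call:
send_rows(series=[[0,0,0,-0.002,0,0,-1],[0,0,0,-0.004,0,0,-1],[0,0,0,-0.004,0,0,-1]])

```text
time_s: 12.1
ee_pos: [0.4483, 0.0943, 0.0562]
eef_rot: [-3.14, -0.001, 1.454]
force: [-5.7, 12.7, 0.6]
grip_width: 0.0004
```

Call:
send_rows(series=[[0,0,0,-0.0015,0,0,-1],[0,0,0,-0.003,0,0,-1],[0,0,0,-0.003,0,0,-1]])

```text
time_s: 12.4
ee_pos: [0.4479, 0.0922, 0.0562]
eef_rot: [-3.14, -0.003, 1.454]
force: [-6.4, 22.1, 0.9]
grip_width: 0.0007
```

```bash
cat > look.py <<'E'
import sys
from station import ctrl
import cv2,numpy as np
from h import *
k=sys.argv[1]
o=ctrl.get_obs(); print("t",o["time_s"],o["ee_pos"].round(4),"F",o["force"].round(2),o["moment"].round(2))
c=ctrl.camera("wrist"); np.savez(f"pics/w{k}.npz",**c)
i=c["pixels"][:,:,::-1]; cv2.imwrite(f"pics/w{k}.png",cv2.resize(i[60:340,200:560],None,fx=2.2,fy=2.0,interpolation=cv2.INTER_CUBIC))
E
python3 look.py 7
```

```text
t 12.4 [0.4479 0.0922 0.0562] F [-6.39 22.14  0.86] [3.83 1.06 0.17]
```

View pics/w7.png

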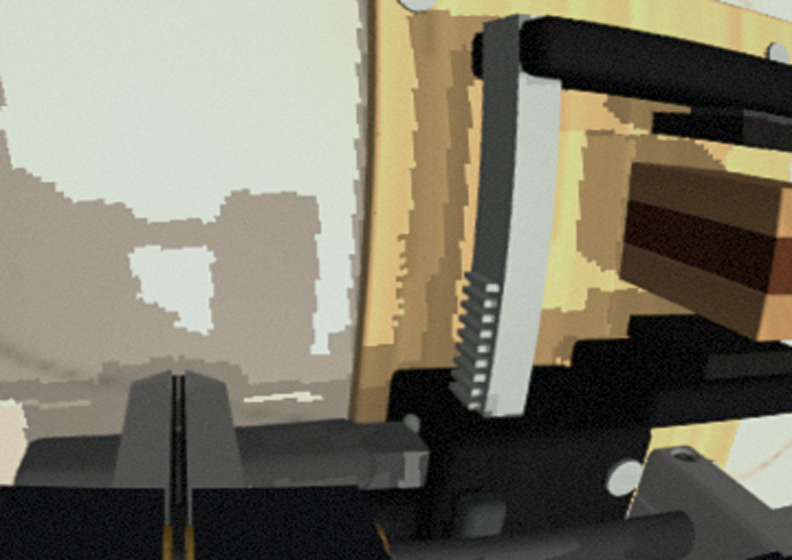

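At the stop the force rose from 12 to 22 N at TCP y = 0.092, and the jaw is still clear of the blank. I'll release and measure the jaw's travel.

Call:
send_rows(series=[[0,0,0,0.007,0,0,-1],[0,0,0,0.014,0,0,-1],[0,0,0,0.02,0,0,-1],[0,0,0,0.02,0,0,-1],[0,0,0,0.02,0,0,-1]])

```text
time_s: 12.95
ee_pos: [0.4509, 0.1104, 0.0563]
eef_rot: [3.141, 0.0, 1.454]
force: [1.1, 2.3, 0.9]
grip_width: 0.0003
```

```bash
python3 look.py 8
```

```text
t 12.95 [0.4509 0.1104 0.0563] F [1.11 2.27 0.9 ] [ 0.24 -0.02 -0.04]
```

View pics/w8.png

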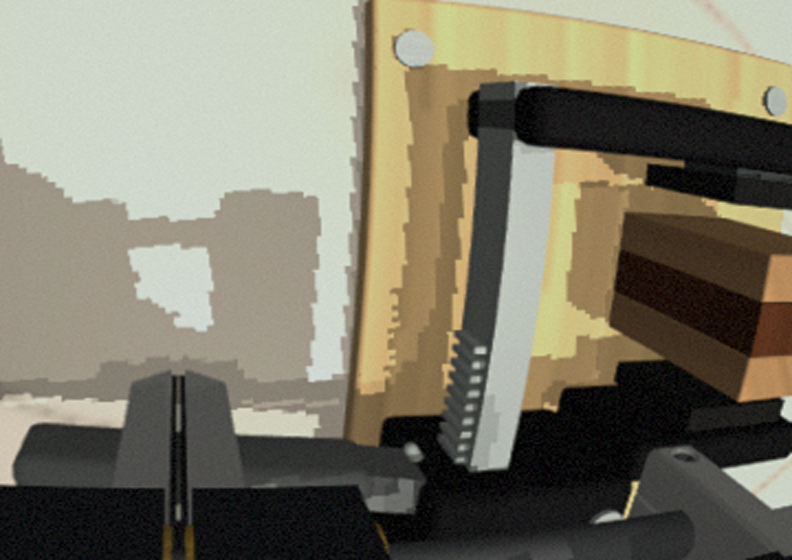

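```bash
cat > jaw.py <<'E'
import sys
from h import *
yaw=np.radians(-6.7); Rm=np.array([[np.cos(yaw),np.sin(yaw)],[-np.sin(yaw),np.cos(yaw)]])
c=load(f"pics/w{sys.argv[1]}.npz")
for a in sys.argv[2:]:
    x,y,h=map(float,a.split(","))
    p=wray(c,200+(x+.5)/2.2-.5,60+(y+.5)/2-.5,h)[:2]; print(a,(Rm@p).round(4))
E
python3 jaw.py 7 525,72,.065 712,135,.064 628,225,.084; python3 jaw.py 8 525,141,.065 720,196,.064 616,283,.084 770,256,.084 760,310,.084
```

```text
525,72,.065 [0.5123 0.2413]
712,135,.064 [0.5722 0.2313]
628,225,.084 [0.5311 0.2066]
525,141,.065 [0.5138 0.2424]
720,196,.064 [0.5783 0.2325]
616,283,.084 [0.5309 0.211 ]
770,256,.084 [0.5812 0.2193]
760,310,.084 [0.5814 0.204 ]
```

Call:
send_rows(series=[[0,0,0,0.002,0,0,-1],[0,0,0,0.002,0,0,-1]])

```text
time_s: 13.2
ee_pos: [0.4509, 0.1123, 0.0562]
eef_rot: [-3.141, 0.0, 1.454]
force: [-0.3, 0.6, 0.2]
grip_width: 0.0007
```

Call:
send_rows(series=[[0,0,0,-0.005,0,0,-1],[0,0,0,-0.01,0,0,-1],[0,0,0,-0.014,0,0,-1],[0,0,0,-0.016,0,0,-1]])

```text
time_s: 13.6
ee_pos: [0.4479, 0.0971, 0.056]
eef_rot: [-3.139, -0.002, 1.453]
force: [-8.3, 14.5, 4.5]
grip_width: 0.0003
```

Call:
send_rows(series=[[0,0,0,-0.002,0,0,-1],[0,0,0,-0.0035,0,0,-1],[0,0,0,-0.0035,0,0,-1]])

```text
time_s: 13.9
ee_pos: [0.4473, 0.0938, 0.056]
eef_rot: [-3.138, -0.001, 1.453]
force: [-9.6, 15.0, 6.3]
grip_width: 0.0004
```

Call:
send_rows(series=[[0,0,0,0.008,0,0,-1],[0,0,0,0.016,0,0,-1],[0,0,0,0.02,0,0,-1],[0,0,0,0.02,0,0,-1]])

```text
time_s: 14.3
ee_pos: [0.4511, 0.1131, 0.0562]
eef_rot: [-3.142, 0.0, 1.454]
force: [0.1, -0.0, -0.1]
grip_width: 0.0004
```

```bash
python3 look.py 9
```

```text
t 14.3 [0.4511 0.1131 0.0562] F [ 0.06 -0.04 -0.14] [-0.04  0.05 -0.03]
```

View pics/w9.png

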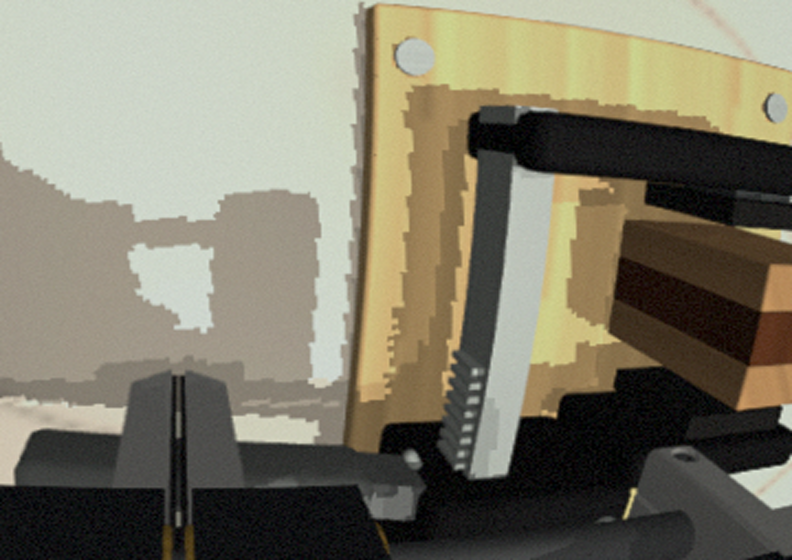

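```bash
python3 jaw.py 9 525,163,.065 735,215,.064 616,285,.084 ; python3 jaw.py 8 525,141,.065 730,200,.064
```

```text
525,163,.065 [0.5139 0.2396]
735,215,.064 [0.585  0.2301]
616,285,.084 [0.5307 0.2132]
525,141,.065 [0.5138 0.2424]
730,200,.064 [0.5825 0.2316]
```

Call:
send_rows(series=[[0,0,0,-0.005,0,0,-1],[0,0,0,-0.008,0,0,-1],[0,0,0,-0.011,0,0,-1],[0,0,0,-0.014,0,0,-1],[0,0,0,-0.016,0,0,-1]])

```text
time_s: 14.85
ee_pos: [0.4489, 0.0967, 0.0561]
eef_rot: [-3.141, -0.0, 1.453]
force: [-3.0, 4.8, 0.7]
grip_width: 0.0004
```

Call:
send_rows(series=[[0,0,0,-0.0015,0,0,-1],[0,0,0,-0.003,0,0,-1],[0,0,0,-0.0045,0,0,-1],[0,0,0,-0.0045,0,0,-1]])

```text
time_s: 15.25
ee_pos: [0.4482, 0.0933, 0.0561]
eef_rot: [-3.141, -0.001, 1.454]
force: [-4.1, 13.0, 0.4]
grip_width: 0.0004
```

Call:
send_rows(series=[[0,0,0,0.008,0,0,-1],[0,0,0,0.016,0,0,-1],[0,0,0,0.0205,0,0,-1],[0,0,0,0.0205,0,0,-1]])

```text
time_s: 15.65
ee_pos: [0.4511, 0.1132, 0.0562]
eef_rot: [3.141, 0.0, 1.455]
force: [-0.1, 0.3, 0.3]
grip_width: 0.0008
```

```bash
python3 look.py 10
```

```text
t 15.65 [0.4511 0.1132 0.0562] F [-0.09  0.33  0.27] [-0.08  0.03  0.  ]
```

View pics/w10.png

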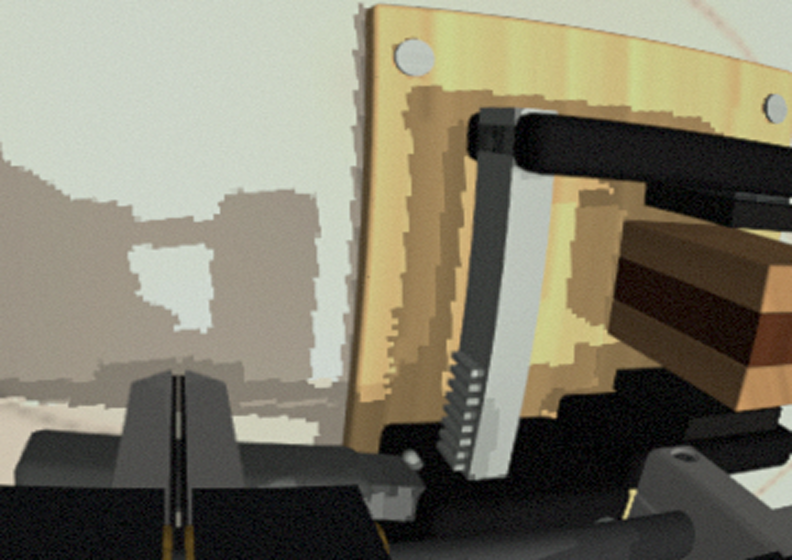

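The jaw hardly moved on this stroke. I think the trigger may not have sprung fully open, so I'll wait and compare images.

Call:
send_rows(series=[[0,0,0,0.003,0,0,-1],[0,0,0,0.003,0,0,-1],[0,0,0,0.003,0,0,-1],[0,0,0,0.003,0,0,-1],[0,0,0,0.003,0,0,-1]])

```text
time_s: 16.2
ee_pos: [0.4514, 0.1158, 0.0562]
eef_rot: [3.142, 0.0, 1.454]
force: [0.3, -0.2, 0.3]
grip_width: 0.0006
```

```bash
python3 look.py 11
python3 - <<'E'
from h import *
a=[load(f"pics/w{k}.npz")["pixels"][230:310,195:400,::-1] for k in (9,10,11)]
cv2.imwrite("pics/cmp.png",cv2.resize(np.vstack(a),None,fx=3,fy=2.4,interpolation=cv2.INTER_CUBIC))
E
```

```text
t 16.2 [0.4514 0.1158 0.0562] F [ 0.33 -0.19  0.3 ] [-0.06  0.04 -0.01]
```

View pics/cmp.png

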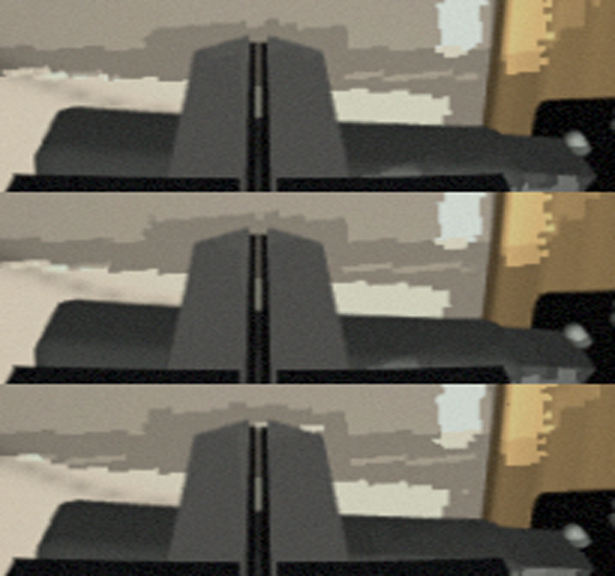

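Call:
send_rows(series=[[0,0,0,-0.005,0,0,-1],[0,0,0,-0.008,0,0,-1],[0,0,0,-0.011,0,0,-1],[0,0,0,-0.0125,0,0,-1],[0,0,0,-0.0125,0,0,-1]])

```text
time_s: 16.75
ee_pos: [0.4492, 0.104, 0.0561]
eef_rot: [-3.14, -0.001, 1.453]
force: [-4.6, 10.8, 2.3]
grip_width: 0.0003
```

Call:
send_rows(series=[[0,0,0,-0.0015,0,0,-1],[0,0,0,-0.003,0,0,-1],[0,0,0,-0.003,0,0,-1]])

```text
time_s: 17.05
ee_pos: [0.4486, 0.1013, 0.0561]
eef_rot: [-3.139, -0.002, 1.453]
force: [-7.3, 12.9, 3.6]
grip_width: 0.0003
```

Call:
send_rows(series=[[0,0,0,-0.0015,0,0,-1],[0,0,0,-0.003,0,0,-1],[0,0,0,-0.003,0,0,-1]])

```text
time_s: 17.35
ee_pos: [0.4481, 0.0984, 0.0561]
eef_rot: [-3.139, -0.002, 1.453]
force: [-8.4, 14.4, 3.7]
grip_width: 0.0005
```

```bash
python3 look.py 12
```

```text
t 17.35 [0.4481 0.0984 0.0561] F [-8.4  14.41  3.7 ] [2.42 1.65 0.07]
```

View pics/w12.png

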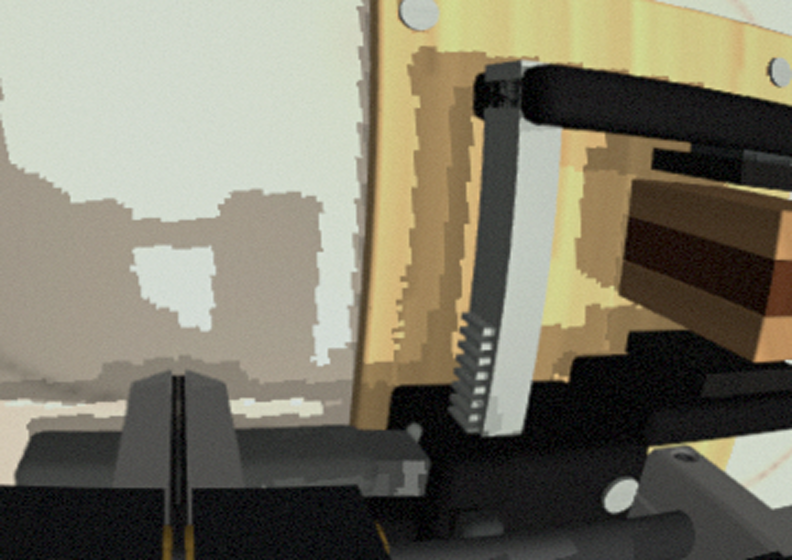

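Call:
send_rows(series=[[0,0,0,-0.0015,-0.001,0,-1],[0,0,0,-0.003,-0.002,0,-1],[0,0,0,-0.003,-0.002,0,-1]])

```text
time_s: 17.7
ee_pos: [0.4472, 0.0955, 0.0562]
eef_rot: [3.14, -0.002, 1.454]
force: [4.4, 12.2, -5.2]
grip_width: 0.0005
```

Call:
send_rows(series=[[0,0,0,-0.0015,-0.001,0,-1],[0,0,0,-0.0025,-0.001,0,-1],[0,0,0,-0.0025,-0.001,0,-1]])

```text
time_s: 18.0
ee_pos: [0.4463, 0.0931, 0.0564]
eef_rot: [3.14, -0.002, 1.454]
force: [6.7, 11.4, -6.0]
grip_width: 0.0006
```

Call:
send_rows(series=[[0,0,0,0.008,0.001,0,-1],[0,0,0,0.016,0.002,0,-1],[0,0,0,0.022,0.003,0,-1],[0,0,0,0.022,0.003,0,-1],[0,0,0,0.022,0.003,0,-1],[0,0,0,0.022,0.003,0,-1],[0,0,0,0.022,0.003,0,-1]])

```text
time_s: 18.7
ee_pos: [0.4511, 0.1137, 0.0562]
eef_rot: [-3.141, 0.0, 1.454]
force: [-0.4, 0.3, -0.7]
grip_width: 0.0003
```

```bash
python3 look.py 13
```

```text
t 18.7 [0.4511 0.1137 0.0562] F [-0.36  0.31 -0.74] [-0.1   0.05 -0.03]
```

View pics/w13.png

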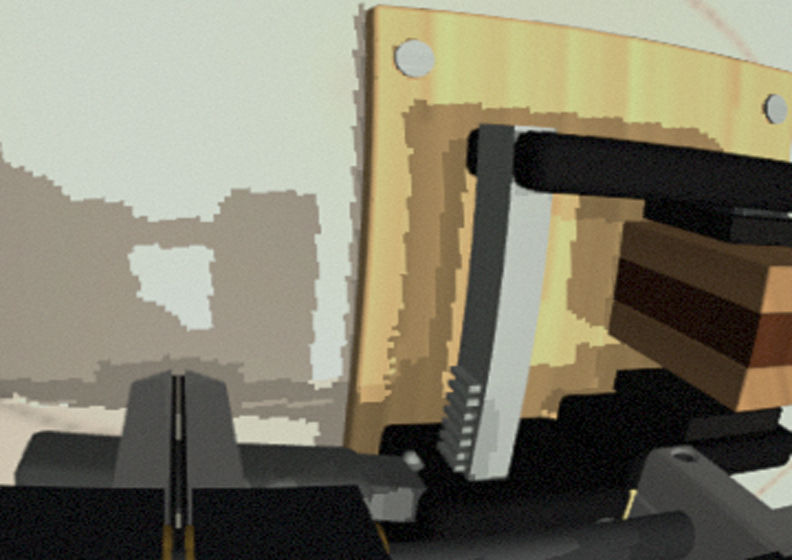

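```bash
for k in "8 525,141" "9 525,163" "10 525,164" "13 525,182"; do set -- $k; python3 jaw.py $1 $2,.065; done; python3 jaw.py 13 733,238,.064 625,222,.084 770,264,.084 690,437,.064
```

```text
525,141,.065 [0.5138 0.2424]
525,163,.065 [0.5139 0.2396]
525,164,.065 [0.514  0.2395]
525,182,.065 [0.5143 0.2354]
733,238,.064 [0.5855 0.2236]
625,222,.084 [0.5307 0.2291]
770,264,.084 [0.5815 0.2203]
690,437,.064 [0.5865 0.158 ]
```

Call:
send_rows(series=[[0,0,0,-0.005,0,0,-1],[0,0,0,-0.008,-0.0003,0,-1],[0,0,0,-0.011,-0.0006,0,-1],[0,0,0,-0.014,-0.001,0,-1],[0,0,0,-0.017,-0.0012,0,-1],[0,0,0,-0.017,-0.0012,0,-1]])

```text
time_s: 19.35
ee_pos: [0.4477, 0.0977, 0.0562]
eef_rot: [-3.141, -0.002, 1.453]
force: [-1.5, 11.8, -0.3]
grip_width: 0.0009
```

Call:
send_rows(series=[[0,0,0,-0.002,-0.0001,0,-1],[0,0,0,-0.0038,-0.0003,0,-1],[0,0,0,-0.0038,-0.0003,0,-1]])

```text
time_s: 19.65
ee_pos: [0.447, 0.0942, 0.0563]
eef_rot: [-3.141, -0.002, 1.453]
force: [-1.1, 13.0, -1.4]
grip_width: 0.0003
```

Call:
send_rows(series=[[0,0,0,0.008,0.0005,0,-1],[0,0,0,0.016,0.001,0,-1],[0,0,0,0.022,0.0015,0,-1],[0,0,0,0.022,0.0015,0,-1],[0,0,0,0.022,0.0015,0,-1],[0,0,0,0.022,0.0015,0,-1],[0,0,0,0.022,0.0015,0,-1]])

```text
time_s: 20.35
ee_pos: [0.4512, 0.1149, 0.0562]
eef_rot: [-3.142, 0.0, 1.454]
force: [0.6, -0.7, -0.1]
grip_width: 0.0007
```

```bash
python3 look.py 14
```

```text
t 20.35 [0.4512 0.1149 0.0562] F [ 0.58 -0.73 -0.07] [-0.04  0.06  0.01]
```

View pics/w14.png

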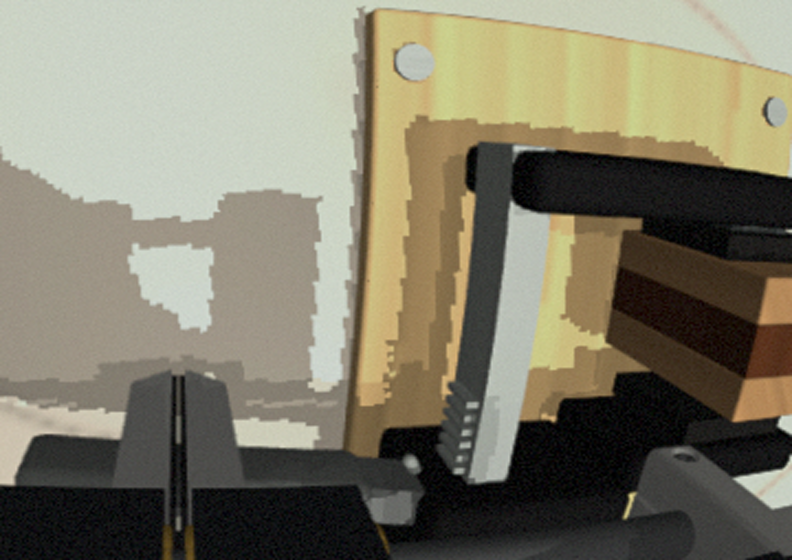

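Call:
send_rows(series=[[0,0,0,-0.005,0,0,-1],[0,0,0,-0.009,-0.0003,0,-1],[0,0,0,-0.012,-0.0006,0,-1],[0,0,0,-0.015,-0.001,0,-1],[0,0,0,-0.018,-0.0012,0,-1],[0,0,0,-0.018,-0.0012,0,-1]])

```text
time_s: 21.0
ee_pos: [0.4478, 0.0972, 0.0562]
eef_rot: [-3.141, -0.0, 1.453]
force: [-1.9, 4.1, -0.0]
grip_width: 0.0004
```

Call:
send_rows(series=[[0,0,0,-0.002,-0.0001,0,-1],[0,0,0,-0.0038,-0.0003,0,-1],[0,0,0,-0.0038,-0.0003,0,-1]])

```text
time_s: 21.3
ee_pos: [0.4471, 0.0943, 0.0562]
eef_rot: [-3.141, -0.001, 1.454]
force: [-1.1, 12.8, -0.4]
grip_width: 0.0004
```

Call:
send_rows(series=[[0,0,0,0.008,0.0005,0,-1],[0,0,0,0.016,0.001,0,-1],[0,0,0,0.0215,0.0015,0,-1],[0,0,0,0.0215,0.0015,0,-1],[0,0,0,0.0215,0.0015,0,-1],[0,0,0,0.0215,0.0015,0,-1],[0,0,0,0.0215,0.0015,0,-1]])

```text
time_s: 22.0
ee_pos: [0.4513, 0.1146, 0.0562]
eef_rot: [3.142, 0.0, 1.453]
force: [0.5, -0.7, -0.0]
grip_width: 0.0006
```

```bash
python3 look.py 15;python3 - <<'E'
from station import ctrl
import cv2,numpy as np
c=ctrl.camera("scene"); np.savez(f"pics/scene15.npz",**c)
i=c["pixels"][:,:,::-1]; cv2.imwrite("pics/scene15.png",cv2.resize(i[175:290,230:350],None,fx=5,fy=5,interpolation=cv2.INTER_CUBIC))
E
```

```text
t 22.0 [0.4513 0.1146 0.0562] F [ 0.49 -0.72 -0.  ] [-0.03  0.09 -0.  ]
```

View pics/w15.png

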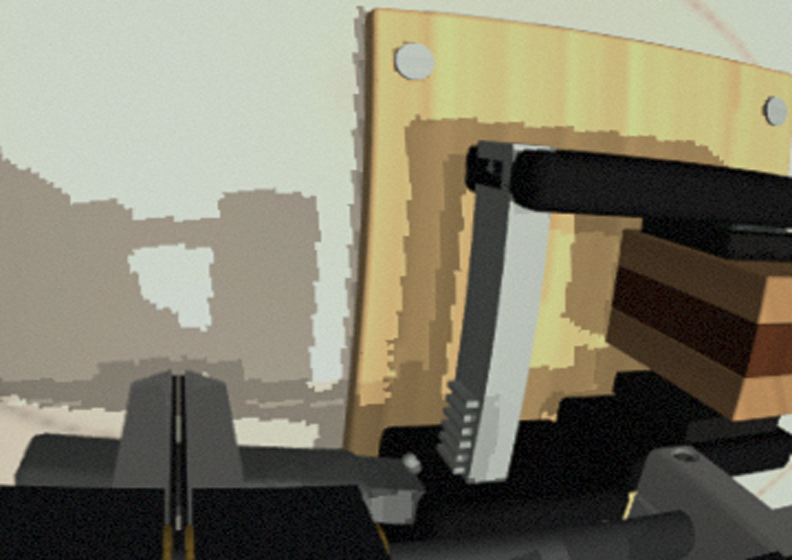

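View pics/scene15.png

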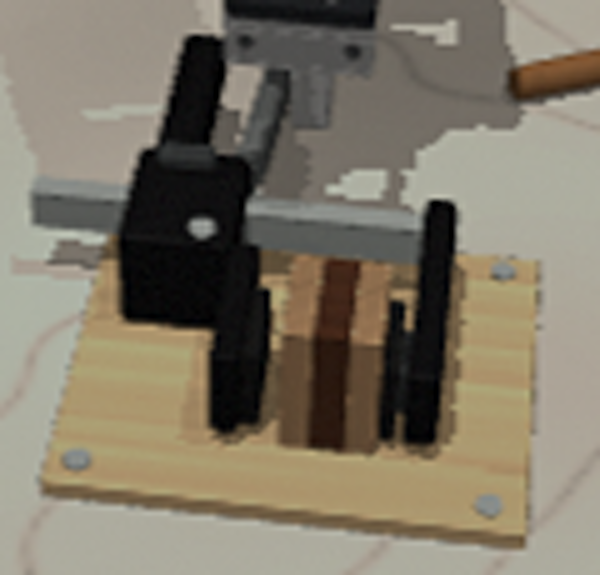

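Stroke depth against jaw travel shows the bar has to be drawn a whole tooth (about 4.5 mm), so each free squeeze must go fully to the stop at y ≈ 0.0928.

Call:
send_rows(series=[[0,0,0,-0.005,0,0,-1],[0,0,0,-0.01,-0.0003,0,-1],[0,0,0,-0.015,-0.0008,0,-1],[0,0,0,-0.019,-0.0013,0,-1],[0,0,0,-0.021,-0.0015,0,-1],[0,0,0,-0.0225,-0.0015,0,-1],[0,0,0,-0.0225,-0.0015,0,-1]])

```text
time_s: 22.8
ee_pos: [0.447, 0.0932, 0.0562]
eef_rot: [-3.142, -0.002, 1.453]
force: [-1.6, 13.2, -1.7]
grip_width: 0.0005
```

Call:
send_rows(series=[[0,0,0,-0.001,0,0,-1],[0,0,0,-0.001,0,0,-1]])

```text
time_s: 23.0
ee_pos: [0.4469, 0.0924, 0.0562]
eef_rot: [-3.142, -0.002, 1.453]
force: [-1.4, 14.3, -1.8]
grip_width: 0.0005
```

Call:
send_rows(series=[[0,0,0,0.008,0.0005,0,-1],[0,0,0,0.016,0.001,0,-1],[0,0,0,0.022,0.0015,0,-1],[0,0,0,0.022,0.0015,0,-1],[0,0,0,0.022,0.0015,0,-1],[0,0,0,0.022,0.0015,0,-1]])

```text
time_s: 23.6
ee_pos: [0.451, 0.1131, 0.0562]
eef_rot: [-3.141, 0.0, 1.454]
force: [-0.6, -0.4, 0.5]
grip_width: 0.0004
```

Call:
send_rows(series=[[0,0,0,-0.005,0,0,-1],[0,0,0,-0.009,-0.0003,0,-1],[0,0,0,-0.012,-0.0006,0,-1],[0,0,0,-0.014,-0.001,0,-1],[0,0,0,-0.014,-0.001,0,-1]])

```text
time_s: 24.1
ee_pos: [0.4483, 0.0999, 0.0562]
eef_rot: [-3.142, -0.002, 1.453]
force: [-0.6, 12.2, -1.9]
grip_width: 0.0005
```

Call:
send_rows(series=[[0,0,0,-0.002,0,0,-1],[0,0,0,-0.004,-0.0003,0,-1],[0,0,0,-0.004,-0.0003,0,-1]])

```text
time_s: 24.4
ee_pos: [0.4475, 0.0962, 0.0562]
eef_rot: [-3.141, -0.002, 1.453]
force: [-0.2, 13.3, -0.9]
grip_width: 0.0005
```

Call:
send_rows(series=[[0,0,0,-0.002,0,0,-1],[0,0,0,-0.0036,-0.0003,0,-1],[0,0,0,-0.0036,-0.0003,0,-1]])

```text
time_s: 24.7
ee_pos: [0.4468, 0.0927, 0.0562]
eef_rot: [-3.141, -0.002, 1.453]
force: [-0.3, 14.1, -1.5]
grip_width: 0.0004
```

```bash
python3 look.py 16
```

```text
t 24.7 [0.4468 0.0927 0.0562] F [-0.26 14.09 -1.49] [2.31 0.15 0.15]
```

View pics/w16.png

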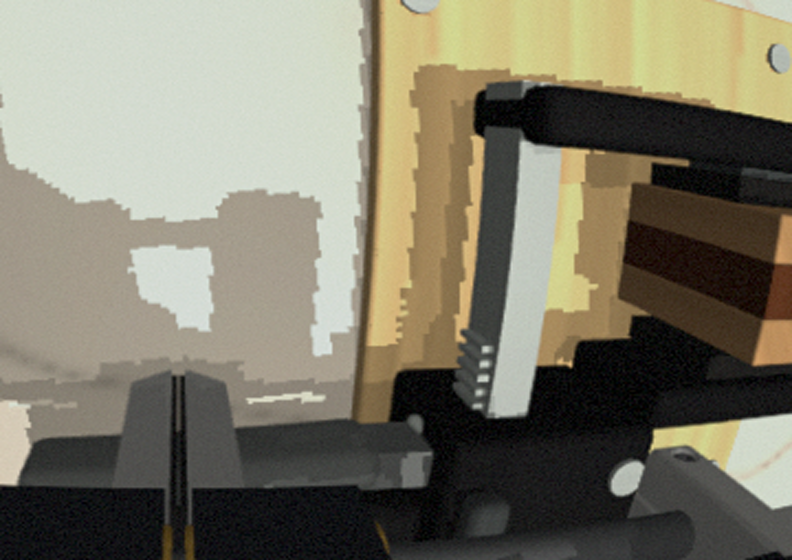

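Call:
send_rows(series=[[0,0,0,0.008,0.0005,0,-1],[0,0,0,0.016,0.001,0,-1],[0,0,0,0.0205,0.0016,0,-1],[0,0,0,0.0205,0.0016,0,-1],[0,0,0,0.0205,0.0016,0,-1]])

```text
time_s: 25.25
ee_pos: [0.4508, 0.1121, 0.0561]
eef_rot: [-3.141, 0.0, 1.454]
force: [-0.1, 0.1, 0.4]
grip_width: 0.0002
```

```bash
python3 look.py 17
python3 - <<'E'
from station import ctrl
import cv2,numpy as np
c=ctrl.camera("scene"); np.savez(f"pics/scene17.npz",**c)
i=c["pixels"][:,:,::-1]; cv2.imwrite("pics/scene17.png",cv2.resize(i[175:290,230:350],None,fx=5,fy=5,interpolation=cv2.INTER_CUBIC))
E
```

```text
t 25.25 [0.4508 0.1121 0.0561] F [-0.12  0.06  0.4 ] [-0.1   0.07  0.01]
```

View pics/scene17.png

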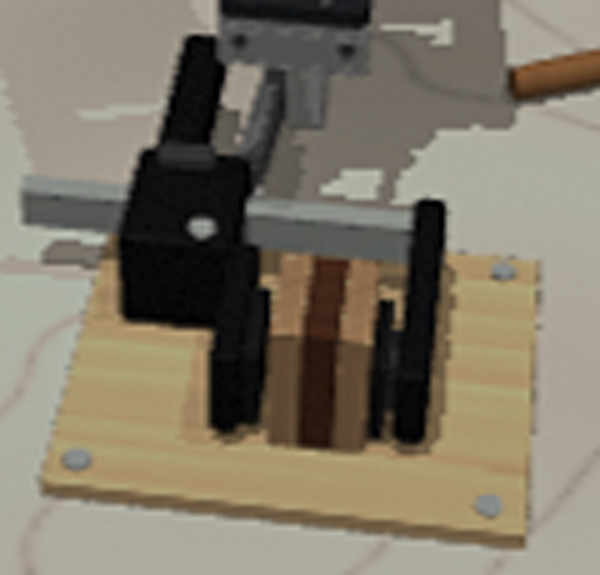

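View pics/w17.png

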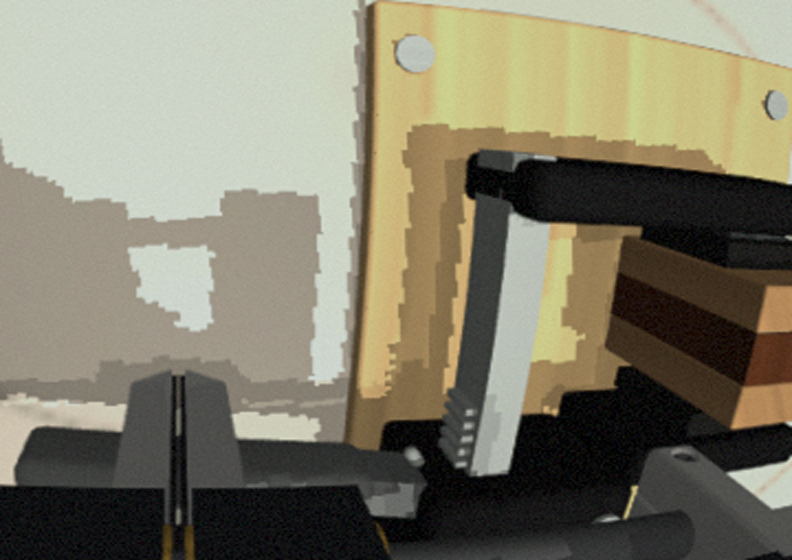

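Call:
send_rows(series=[[0,0,0,-0.004,0,0,-1],[0,0,0,-0.007,-0.0003,0,-1],[0,0,0,-0.01,-0.0006,0,-1],[0,0,0,-0.01,-0.0006,0,-1]])

```text
time_s: 25.75
ee_pos: [0.4489, 0.1027, 0.0562]
eef_rot: [-3.141, -0.001, 1.453]
force: [-2.3, 9.7, -1.2]
grip_width: 0.0005
```

Call:
send_rows(series=[[0,0,0,-0.001,-0.0001,0,-1],[0,0,0,-0.002,-0.0002,0,-1],[0,0,0,-0.002,-0.0002,0,-1]])

```text
time_s: 26.05
ee_pos: [0.4484, 0.101, 0.0562]
eef_rot: [-3.141, -0.002, 1.453]
force: [-1.7, 12.3, -0.5]
grip_width: 0.0007
```

Call:
send_rows(series=[[0,0,0,-0.001,-0.0001,0,-1],[0,0,0,-0.002,-0.0002,0,-1],[0,0,0,-0.002,-0.0002,0,-1]])

```text
time_s: 26.35
ee_pos: [0.4481, 0.0991, 0.0562]
eef_rot: [-3.141, -0.002, 1.453]
force: [-1.9, 12.7, -0.3]
grip_width: 0.0008
```

Call:
send_rows(series=[[0,0,0,-0.001,-0.0001,0,-1],[0,0,0,-0.002,-0.0002,0,-1],[0,0,0,-0.002,-0.0002,0,-1]])

```text
time_s: 26.65
ee_pos: [0.4476, 0.0972, 0.0562]
eef_rot: [-3.141, -0.002, 1.453]
force: [-2.4, 12.9, -1.8]
grip_width: 0.0007
```

Call:
send_rows(series=[[0,0,0,-0.001,-0.0001,0,-1],[0,0,0,-0.002,-0.0002,0,-1],[0,0,0,-0.002,-0.0002,0,-1]])

```text
time_s: 26.95
ee_pos: [0.4472, 0.0953, 0.0562]
eef_rot: [-3.141, -0.002, 1.453]
force: [-1.2, 12.2, -0.8]
grip_width: 0.0005
```

Call:
send_rows(series=[[0,0,0,-0.001,-0.0001,0,-1],[0,0,0,-0.002,-0.0002,0,-1],[0,0,0,-0.002,-0.0002,0,-1]])

```text
time_s: 27.25
ee_pos: [0.4469, 0.0933, 0.0562]
eef_rot: [-3.141, -0.002, 1.453]
force: [-1.3, 12.6, -1.6]
grip_width: 0.0004
```

Call:
send_rows(series=[[0,0,0,-0.0009,0,0,-1],[0,0,0,-0.0009,0,0,-1]])

```text
time_s: 27.45
ee_pos: [0.4467, 0.0925, 0.0562]
eef_rot: [-3.141, -0.002, 1.453]
force: [-1.0, 14.4, -0.9]
grip_width: 0.0003
```

Call:
send_rows(series=[[0,0,0,0.008,0.0005,0,-1],[0,0,0,0.016,0.001,0,-1],[0,0,0,0.0205,0.0016,0,-1],[0,0,0,0.0205,0.0016,0,-1],[0,0,0,0.0205,0.0016,0,-1]])

```text
time_s: 27.95
ee_pos: [0.4508, 0.1117, 0.0561]
eef_rot: [-3.141, 0.0, 1.454]
force: [0.2, -0.3, 0.2]
grip_width: 0.0006
```

```bash
python3 look.py 18
python3 - <<'E'
from station import ctrl
import cv2,numpy as np
c=ctrl.camera("scene"); np.savez(f"pics/scene18.npz",**c)
i=c["pixels"][:,:,::-1]; cv2.imwrite("pics/scene18.png",cv2.resize(i[175:290,230:350],None,fx=5,fy=5,interpolation=cv2.INTER_CUBIC))
E
```

```text
t 27.95 [0.4508 0.1117 0.0561] F [ 0.16 -0.34  0.23] [-0.05  0.09 -0.  ]
```

View pics/scene18.png

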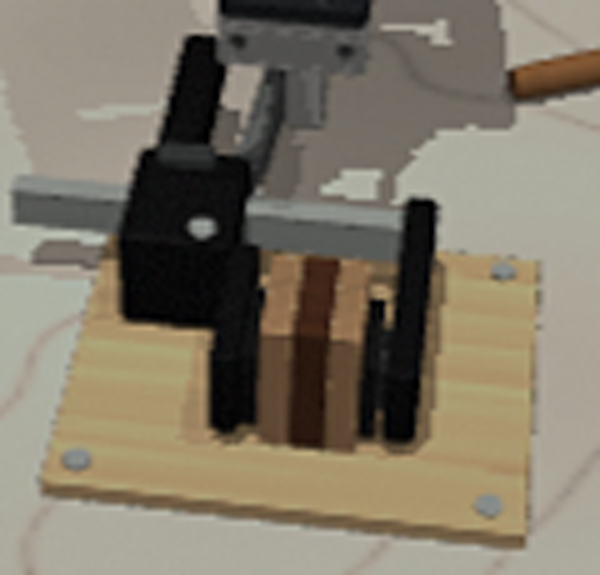

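Call:
send_rows(series=[[0,0,0,-0.003,0,0,-1],[0,0,0,-0.006,-0.0003,0,-1],[0,0,0,-0.008,-0.0005,0,-1],[0,0,0,-0.008,-0.0005,0,-1]])

```text
time_s: 28.45
ee_pos: [0.4492, 0.1044, 0.0562]
eef_rot: [-3.141, -0.002, 1.453]
force: [-2.1, 10.7, -1.2]
grip_width: 0.0004
```

Call:
send_rows(series=[[0,0,0,-0.001,-0.0001,0,-1],[0,0,0,-0.0015,-0.0001,0,-1],[0,0,0,-0.0015,-0.0001,0,-1]])

```text
time_s: 28.75
ee_pos: [0.4489, 0.1033, 0.0562]
eef_rot: [-3.141, -0.002, 1.453]
force: [-2.1, 12.5, 0.1]
grip_width: 0.0005
```

Call:
send_rows(series=[[0,0,0,-0.001,-0.0001,0,-1],[0,0,0,-0.0015,-0.0001,0,-1],[0,0,0,-0.0015,-0.0001,0,-1]])

```text
time_s: 29.05
ee_pos: [0.4485, 0.102, 0.0562]
eef_rot: [-3.141, -0.002, 1.453]
force: [-2.7, 15.3, -0.2]
grip_width: 0.0003
```

Call:
send_rows(series=[[0,0,0,-0.001,-0.0001,0,-1],[0,0,0,-0.0015,-0.0001,0,-1],[0,0,0,-0.0015,-0.0001,0,-1]])

```text
time_s: 29.35
ee_pos: [0.4482, 0.1007, 0.0562]
eef_rot: [-3.141, -0.002, 1.453]
force: [-3.0, 17.7, 0.3]
grip_width: 0.0
```

Call:
send_rows(series=[[0,0,0,-0.0005,0,0,-1],[0,0,0,-0.0008,-0.0001,0,-1],[0,0,0,-0.0008,-0.0001,0,-1]])

```text
time_s: 29.65
ee_pos: [0.4481, 0.1, 0.0562]
eef_rot: [-3.141, -0.003, 1.453]
force: [-1.4, 17.9, -1.0]
grip_width: 0.0005
```

Call:
send_rows(series=[[0,0,0,-0.0005,0,0,-1],[0,0,0,-0.0005,0,0,-1],[0,0,0,-0.0005,0,0,-1]])

```text
time_s: 29.95
ee_pos: [0.448, 0.0996, 0.0562]
eef_rot: [-3.141, -0.003, 1.453]
force: [-1.7, 18.9, 0.0]
grip_width: 0.0006
```

The trigger stiffened well before its stop, at y = 0.0996 with the stop at 0.0925, and the force is about 6 N above free running. I'll release it and back away.

Call:
send_rows(series=[[0,0,0,0.003,0.0002,0,-1],[0,0,0,0.008,0.0005,0,-1],[0,0,0,0.014,0.001,0,-1],[0,0,0,0.022,0.001,0,-1],[0,0,0,0.026,0.001,0,-1],[0,0,0,0.026,0.001,0,-1],[0,0,0,0.026,0.001,0,-1]])

```text
time_s: 30.65
ee_pos: [0.4524, 0.1239, 0.0561]
eef_rot: [-3.141, 0.0, 1.454]
force: [-0.5, -0.1, -0.8]
grip_width: 0.0007
```

Call:
send_rows(series=[[0,0,0,0,0,-0.03,-1],[0,0,0,0,0,-0.07,-1],[0,0,0,0,0,-0.11,-1],[0,0,0,0,0,-0.15,-1],[0,0,0,-0.04,0,-0.17,-1],[0,0,0,-0.06,0.02,-0.17,-1],[0,0,0,-0.06,0.04,-0.17,-1],[0,0,0,-0.06,0.04,-0.17,-1]])

```text
time_s: 31.45
ee_pos: [0.4862, 0.0587, 0.2261]
eef_rot: [3.141, 0.0, 1.452]
force: [0.2, 0.1, -0.0]
grip_width: 0.0002
```

Run:
```python
from station import ctrl
import cv2,numpy as np
for n in ("wrist","scene"):
    c=ctrl.camera(n); np.savez(f"pics/{n}20.npz",**c)
    i=c["pixels"][:,:,::-1]
    if n=="scene": i=cv2.resize(i[175:290,230:350],None,fx=5,fy=5,interpolation=cv2.INTER_CUBIC)
    cv2.imwrite(f"pics/{n}20.png",i)
o=ctrl.get_obs(); print(o["time_s"],o["ee_pos"],o["force"])
```

```text
31.55 [0.48468331 0.05960341 0.22578862] [-2.75474184e-01  9.32463207e-01  6.39095971e-04]
```

View pics/scene20.png

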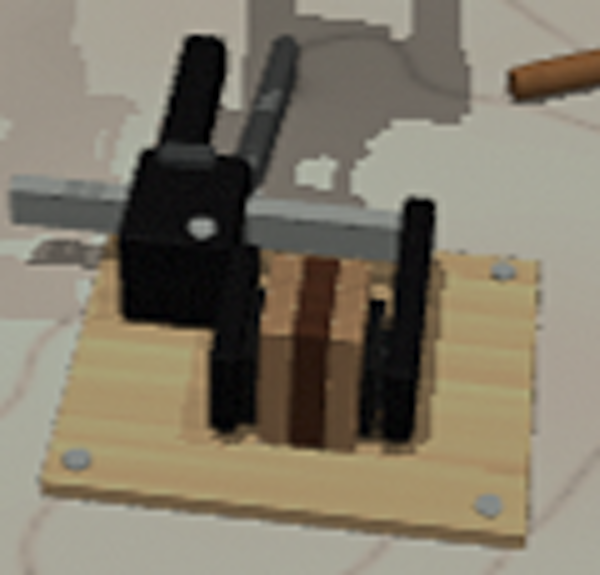

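View pics/wrist20.png

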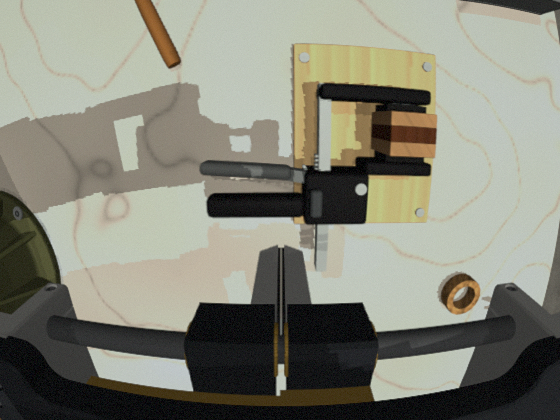

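Run:
```python
from station import ctrl
print(ctrl.hand_in()); o=ctrl.get_obs(); print(o["time_s"],o["force"])
```

```text
the job is handed in; nothing more can be done
None
the job is handed in; nothing more can be done
```

The blank stands upright on the board between the pads, held by the sliding jaw, and the trigger is open. I handed the job in at about 31.6 s; no verdict was reported.

**Placing:** I gripped the blank across its 50 mm side, set it down between the pads and let go. The wrist picture afterwards showed it standing free, with a gap to each pad.

**Squeezing:** I pushed the trigger with the shut fingertips, ten squeezes in all. Two of them (the third and sixth) hardly moved the jaw. I put this down to the squeeze before each having stopped a little short of the trigger's end stop, so I went fully to the stop from the seventh on. The last squeeze stiffened about 7 mm before the stop. I stopped there and released it.

**Grip force:** I could not measure it directly.
- **From trigger force:** about 18.6 N at the end, some 6 N over free running, gives about 17–18 N on the blank.
- **From pad travel:** about 3.7 mm at the trigger gives about 16 N.
- **Disagreement:** my free-running force read about 12.5 N instead of the stated 10 N. I therefore judged the grip by the rise above 12.5 N. Taken at face value, 18.6 N is slightly over the 15–18 N given as firm, but below the 22 N that may crush.

**Last pictures:** the blank looks upright and flat against both pads, the trigger has sprung open, and the robot is clear of everything. I saw no sign that other things had moved, but I did not measure their final positions or the blank's final offset from the seat.

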